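Clear the trimming board and send the engine blocks to the spray position

TASK

First sweep all the blue offcuts off the white trimming board into its waste trough with the scraper block, never touching the offcuts with the fingers, and stand the scraper back upright on its cork pad, lengthwise along it. Then draw the carriage by its red tab fully back to the end of the slide away from the black extractor, and there set every blue engine block into the carriage, one to a pocket and right down on the pocket floor. Last, push the loaded carriage along the slide until it clicks home by the extractor; leave the paint jars and the jar lid alone.

Things in the scene. Friction and masses are not known exactly. Their poses are not given: they have to be found in the camera images.
- board: Fixed white trimming board; origin at bench level under the middle of its surface. Surface 30 mm up, x -80..80, y -90..90 mm (own frame). Grey fences 46 mm tall on its -x, +x and -y sides, inner faces at those limits. At y = 90 it drops over a clean edge into the waste trough (y 90..157, x -80..80, floor 4 mm, walls to 46 mm). Sweep along +y.
- pad: Flat cork pad, 110 (x) x 50 (y) x 4 mm, fixed; origin at the centre of its underside. The scraper's parking place.
- scraper: Loose scraper block, upright: origin at the centre of its underside. Wooden block 76 (x) x 28 (y) x 30 mm with a black rubber foot; on top an orange grip 50 (x) x 26 (y) mm from 30 to 67 mm above the underside. Take the grip across its 26 mm. 0.12 kg.
- slide: Fixed aluminium slide base, 75 (x) x 340 (y) mm, origin at bench level under its middle, with a black extractor box (85 mm tall) at its -y end. The carriage runs on it along y. A spring plunger in a small dark housing (24 mm tall) sits on its +x side.
- carriage (a joint): Travel of the carriage along its slide in m: 0 at the +y end, growing towards the slide's -y (to the extractor). Stop at 0.100. A spring detent resists from about 0.084, its crest is at 0.093; past that the spring snaps the carriage to the stop and keeps it there. Needs about 6 N.
- carriage_mid (a point): Middle of the carriage's row of four square pockets, on the level of the pocket floors (16 mm above the bench); axes as the slide's. Pocket centres at y = -63, -21, 21 and 63 mm; each pocket is 38 x 38 mm inside, its walls 4 mm thick and 10 mm high above the floor.
- carriage_tab (a point): A point inside the red upright push tab on the +y end of the carriage, on its vertical centre line, 64 mm above the bench and level with its top edge. The tab is 40 (x) x 14 (y) mm and stands from 16 to 64 mm above the bench; 29 mm of clear shelf separates it from the pockets.
- block1: Blue model engine block, a rigid 28 x 28 x 28 mm cube-like part with a small silver carburettor on top, origin at its centre; about 0.03 kg. Absent in some starts (None).
- block2: Blue model engine block, a rigid 28 x 28 x 28 mm cube-like part with a small silver carburettor on top, origin at its centre; about 0.03 kg. Absent in some starts (None).
- block3: Blue model engine block, a rigid 28 x 28 x 28 mm cube-like part with a small silver carburettor on top, origin at its centre; about 0.03 kg. Absent in some starts (None).
- block4: Blue model engine block, a rigid 28 x 28 x 28 mm cube-like part with a small silver carburettor on top, origin at its centre; about 0.03 kg. Absent in some starts (None).
- chip1: Loose blue plastic offcut, 18 x 12 x 8 mm, origin at its centre. Absent in some starts (None).
- chip2: Loose blue plastic offcut, 22 x 10 x 8 mm, origin at its centre. Absent in some starts (None).
- chip3: Loose blue plastic offcut, 20 x 12 x 8 mm, origin at its centre. Absent in some starts (None).
- chip4: Loose blue plastic offcut, 16 x 12 x 8 mm, origin at its centre. Absent in some starts (None).
- chip5: Loose blue plastic offcut, 20 x 10 x 8 mm, origin at its centre. Absent in some starts (None).
- chip6: Loose blue plastic offcut, 18 x 10 x 8 mm, origin at its centre. Absent in some starts (None).
- chip7: Loose blue plastic offcut, 16 x 12 x 8 mm, origin at its centre. Absent in some starts (None).
- jar1: Bystander: small paint jar, 42 mm across, 55 mm tall, origin at its underside.
- jar2: Bystander: small paint jar, 42 mm across, 55 mm tall, origin at its underside.
- jarlid: Bystander: loose aluminium jar lid, 60 mm across, 14 mm high, origin at its underside.
Not all that is in view belongs to the job. Several things have the shape of the scraper; the one meant has the colours described above.

How it is judged:
On the way, in this order (a step that is already met when the one before it is completed fails the run):
1. all the offcuts lie in the waste trough (z of each of chip1, chip2, chip3, chip4, chip5, chip6, chip7 in the frame of board below 0.027 m and y of chip1 in the frame of board between 0.09 and 0.16 m and x of chip1 in the frame of board between -0.082 and 0.082 m and y of chip2 in the frame of board between 0.09 and 0.16 m and x of chip2 in the frame of board between -0.082 and 0.082 m and y of chip3 in the frame of board between 0.09 and 0.16 m and x of chip3 in the frame of board between -0.082 and 0.082 m and y of chip4 in the frame of board between 0.09 and 0.16 m and x of chip4 in the frame of board between -0.082 and 0.082 m and y of chip5 in the frame of board between 0.09 and 0.16 m and x of chip5 in the frame of board between -0.082 and 0.082 m and y of chip6 in the frame of board between 0.09 and 0.16 m and x of chip6 in the frame of board between -0.082 and 0.082 m and y of chip7 in the frame of board between 0.09 and 0.16 m and x of chip7 in the frame of board between -0.082 and 0.082 m), for 0.2 s.
2. the scraper stands released on its cork pad (horizontal distance between scraper and pad below 0.025 m and height (world z) of scraper below 0.008 m and angle between scraper's own z axis and vertical below 0.12 rad and angle between the x axis of scraper and the x axis of pad, either way round below 0.35 rad and contact force between the fingers and scraper below 0.2 N), for 0.2 s.
3. every engine block sits released in a pocket with the carriage at the loading end (travel under 0.015) (z of block1 in the frame of carriage_mid between 0.008 and 0.018 m and x of block1 in the frame of carriage_mid between -0.012 and 0.012 m and y of block1 in the frame of carriage_mid between -0.075 and 0.075 m and z of block2 in the frame of carriage_mid between 0.008 and 0.018 m and x of block2 in the frame of carriage_mid between -0.012 and 0.012 m and y of block2 in the frame of carriage_mid between -0.075 and 0.075 m and z of block3 in the frame of carriage_mid between 0.008 and 0.018 m and x of block3 in the frame of carriage_mid between -0.012 and 0.012 m and y of block3 in the frame of carriage_mid between -0.075 and 0.075 m and z of block4 in the frame of carriage_mid between 0.008 and 0.018 m and x of block4 in the frame of carriage_mid between -0.012 and 0.012 m and y of block4 in the frame of carriage_mid between -0.075 and 0.075 m and contact force between the fingers and block1 below 0.2 N and contact force between the fingers and block2 below 0.2 N and contact force between the fingers and block3 below 0.2 N and contact force between the fingers and block4 below 0.2 N and value of joint carriage below 0.015 m), for 0.2 s.
4. the carriage has clicked home (value of joint carriage above 0.0965 m), for 0.2 s.
At the end, for the whole second after the job is handed in: Offcuts in the trough below the board surface; scraper upright on the pad (25 mm, 0.35 rad); every engine block on a pocket floor (centre 8 to 18 mm above it, within 12 mm of the row line); carriage past its detent (travel over 0.0965 m); all at rest (all of step 1 and horizontal distance between scraper and pad below 0.025 m and height (world z) of scraper below 0.008 m and angle between scraper's own z axis and vertical below 0.12 rad and angle between the x axis of scraper and the x axis of pad, either way round below 0.35 rad and z of block1 in the frame of carriage_mid between 0.008 and 0.018 m and x of block1 in the frame of carriage_mid between -0.012 and 0.012 m and y of block1 in the frame of carriage_mid between -0.075 and 0.075 m and z of block2 in the frame of carriage_mid between 0.008 and 0.018 m and x of block2 in the frame of carriage_mid between -0.012 and 0.012 m and y of block2 in the frame of carriage_mid between -0.075 and 0.075 m and z of block3 in the frame of carriage_mid between 0.008 and 0.018 m and x of block3 in the frame of carriage_mid between -0.012 and 0.012 m and y of block3 in the frame of carriage_mid between -0.075 and 0.075 m and z of block4 in the frame of carriage_mid between 0.008 and 0.018 m and x of block4 in the frame of carriage_mid between -0.012 and 0.012 m and y of block4 in the frame of carriage_mid between -0.075 and 0.075 m and value of joint carriage above 0.0965 m and linear speed of each of block1, block2, block3, block4, scraper below 0.03 m/s); the robot touches nothing.
It fails at once if a paint jar or the jar lid is moved by more than 20 mm (distance of any of jar1, jar2, jarlid from where it was at the start of the episode above 0.02 m).
It fails at once if the fingers touch an offcut (contact force between the fingers and chip1 above 0.5 N or contact force between the fingers and chip2 above 0.5 N or contact force between the fingers and chip3 above 0.5 N or contact force between the fingers and chip4 above 0.5 N or contact force between the fingers and chip5 above 0.5 N or contact force between the fingers and chip6 above 0.5 N or contact force between the fingers and chip7 above 0.5 N).
Of block1, block2, block3, block4 only 2 to 4 are there at a start; the rules pass over those that are not, and their reading is None.
Of chip1, chip2, chip3, chip4, chip5, chip6, chip7 only 4 to 7 are there at a start; the rules pass over those that are not, and their reading is None.
At some moment in a run one of block1, block2, block3, block4 may be knocked a few centimetres aside while the robot is not near it.
Once in a run the grip may slacken for a moment while it holds something.
It also fails if it takes over 210 s, if anything falls off the work surface, if the arm or the gripper's body presses on something with over 40 N, if the wrist force passes 120 N, or if a joint passes its speed limit or range.

ROBOT

A 6-joint arm with a two-finger parallel gripper is mounted at the origin on the work surface. World frame = base frame: x ahead of the robot, y to its left, z up, the work surface at z = 0. Lengths are in m, angles in rad, forces in N, time in s.
With the tool pointing down it reaches from about 0.35 to 0.725 m from the base axis. Payload 4.3 kg.
Tool frame: the origin (TCP) lies on the centre line of the jaws, within the pads' length; the fingertips stand 14 mm ahead of it and the grasp point (between the pads) lies 5 mm behind it; z points along the fingers, y is the line along which they close (so a half turn about z gives the same grasp; the last joint's range is limited). The gripper opens to 85 mm and grips with 20 to 120 N. Pads are 22 mm wide; open, the fingers measure 114 mm over their backs; the gripper's body (76 mm by 85 mm) begins 54 mm behind the grasp point. The pads swing forward as they close: fully open they stand 13 mm farther back than shut.
Start: joints at [-1.373, 0.377, 0.081, 1.274, 0, 1.46], TCP at [0.174, -0.548, 0.218] pointing down, gripper open.
Joint ranges: [-2.72, 2.72], [-0.84, 1.66], [-1.02, 1.22], [-1.77, 2.12], [-1.37, 1.28], [-3.14, 3.14]. Speed limits (rad/s): [2.57, 2.57, 3.14, 3.14, 3.14, 3.14].

INTERFACE

Orientations are given as a unit quaternion [x, y, z, w].
In Python, from workcell import arm gives the robot as it stands.
- The arm moves only by the tool arm_command, never from a script. Its argument "deltas" is a list of rows, each a list of 3 entries, a list of its own where there are three numbers: the opening, from 0 (shut) to 1 (fully open), then the shift along the tool's x, y, z in mm, then the turn, a rotation vector about the tool's x, y, z in units of 6 degrees (1.0 is 6 degrees). A call has 1 to 8 rows; each row is the pose to reach, as a shift and turn from the pose commanded when the call began, along the tool's axes at that moment; what a row does not reach only later rows make up. A row lasts 1/12 s, in which the tool goes at most 41.7 mm and 7.16 degrees, less where a joint would pass 70% of its speed; a pose out of reach is approached as far as the arm can. A call with a gripper value outside its range is refused whole. The fingers move at their own pace and stop on an object; "newtons" is the grip in N (left out, the last holds). Time passes only in rows, so rows that repeat a pose let the fingers close. It gives the time, the measured TCP pose, the force, the opening and the grip force at its end, in the units of the state.
- arm.state(): the state, without advancing time (a new reading comes with each control period).
- arm.capture(name): name is "side" or "top"; returns a dict with "img" (480x640x3 uint8, red, green, blue), "depth" (480x640 float32, m along the optical axis (not along the pixel's ray), 0 where there is no reading), "K" (3x3 intrinsics, pixels), "k1" (the pictures are not rectified: a ray, as slopes to the right and down, at radius r is drawn at 1 + k1 r^2 times it, then the intrinsics apply), "R" (3x3) and "t" (3): a world point X has camera coordinates R X + t. Camera axes: x right, y down, z forward; pixel columns grow to the right and rows downward; lengths in m; the calibration is good to about 2 mm. A picture is of the moment at which its call begins.
- arm.job_done(): hands the job in; it is judged then, once.
The state is a dict: "t": time; "q": joint angles; "joint_velocities": joint speeds; "joint_torque": joint torques, N m; "ee_pos": TCP position; "ee_rot": TCP orientation; "wrist_force": force on the tool from outside, world axes, zero at the start; "torque": the same for the moment, N m; "gripper_width": opening from 0.0 (shut) to 1.0 (fully open); "gripper_force": force on a finger pad.
Only numpy, scipy, OpenCV 4.12 (cv2) and the standard library are available. Lean on these libraries where they do the work, as an engineer would, in place of code of your own. Each camera call takes 0.05 s, during which the arm holds its last target. There are 200 camera calls.

## Working session

There is one attempt and no reset: what is moved stays moved. The work goes in short steps, Python scripts to look and compute and a tool call to move; the robot and the scene stay as the last step left them, time stands still between calls to the robot, and variables do not carry over. Pictures are saved under pics/ and viewed, at most 14 in all, crops included, and the job is handed in when it is done.

Besides the shell and the picture viewer there is one more tool, called after "Request:" by a JSON object that holds its "api" and its "payload". arm_command: Moves the arm, as the interface text tells. Its arguments: {"type":"object","properties":{"deltas":{"type":"array"},"newtons":{"type":"number"}},"required":["deltas"]}

```bash
mkdir -p pics; ls
cat > h.py <<'E'
import numpy as np, cv2
from workcell import arm
from scipy.spatial.transform import Rotation as Ro
def cap(n):
    c=arm.capture(n); return c
def save(c,name): cv2.imwrite('pics/'+name,cv2.cvtColor(c['img'],cv2.COLOR_RGB2BGR))
def rays(c,uv):
    uv=np.asarray(uv,float).reshape(-1,2); K=c['K']
    d=np.c_[(uv[:,0]-K[0,2])/K[0,0],(uv[:,1]-K[1,2])/K[1,1]]
    s=d.copy()
    for _ in range(20): s=d/(1+c['k1']*(s**2).sum(1,keepdims=True))
    return s
def plane(c,uv,z):
    s=rays(c,uv); d=np.c_[s,np.ones(len(s))]@c['R']; o=-c['R'].T@c['t']
    return o+d*((z-o[2])/d[:,2])[:,None]
def pts(c):
    v,u=np.mgrid[:480,:640]; s=rays(c,np.c_[u.ravel(),v.ravel()]); z=c['depth'].ravel()[:,None]
    P=(np.c_[s,np.ones(len(s))]*z-c['t'])@c['R']; P[z[:,0]==0]=np.nan
    return P.reshape(480,640,3)
def proj(c,X):
    p=np.atleast_2d(X)@c['R'].T+c['t']; s=p[:,:2]/p[:,2:]; s=s*(1+c['k1']*(s**2).sum(1,keepdims=True))
    return s@c['K'][:2,:2].T+c['K'][:2,2]
def blobs(c,m,amin=20):
    n,l,st,ce=cv2.connectedComponentsWithStats(m.astype(np.uint8))
    return [(l==i,st[i],ce[i]) for i in range(1,n) if st[i,4]>=amin]
def rel(p,yaw_x=None):
    """shift (mm, tool axes) from current pose to TCP p; yaw turn (units of 6deg) about tool z so that tool y lies along world angle yaw_x"""
    s=arm.state(); R=Ro.from_quat(s['ee_rot']); d=R.inv().apply(np.array(p)-s['ee_pos'])*1000
    out=d.round(1).tolist()
    t=0
    if yaw_x is not None:
        y=R.as_matrix()[:,1]; a=np.arctan2(y[1],y[0]); w=(yaw_x-a+np.pi/2)%np.pi-np.pi/2
        t=-np.degrees(w)/6
    return out,round(t,2),'dist',round(float(np.linalg.norm(d)),1)
E
python3 - <<'E'
from h import *
for n in('top','side'):
    c=cap(n); save(c,n+'0.png'); print(n,c['K'][0,0],c['k1'],(-c['R'].T@c['t']).round(3), c['R'].round(2).tolist())
s=arm.state(); print(s['t'],s['ee_pos'],Ro.from_quat(s['ee_rot']).as_matrix().round(3),s['gripper_width'],s['wrist_force'])
E
```

```text
pics
top 466.24863172174105 -0.023663149628648496 [ 0.413 -0.001  0.991] [[0.01, -1.0, -0.03], [-0.99, -0.01, -0.14], [0.14, 0.03, -0.99]]
side 606.9715206034084 -0.09880696472463293 [0.506 1.044 0.665] [[-1.0, -0.01, 0.0], [-0.01, 0.49, -0.87], [0.0, -0.87, -0.49]]
0.1 [ 0.17406647 -0.54738334  0.21757613] [[ 0.953  0.303 -0.   ]
 [ 0.303 -0.953  0.002]
 [ 0.    -0.002 -1.   ]] 1.0037178398306188 [-0.04788421 -0.28064464 -0.7905523 ]
```

View pics/top0.png

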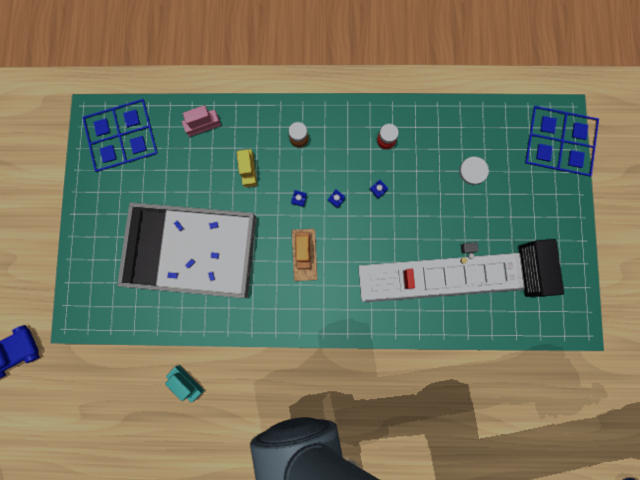

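View pics/side0.png

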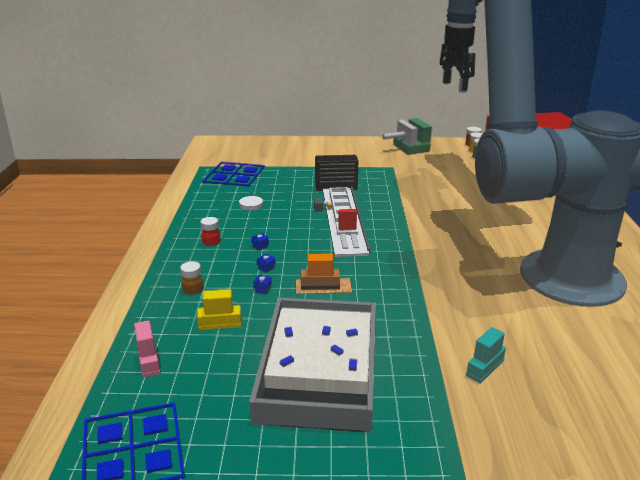

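The top view shows the board at about (190,250) with 6 chips and the trough on its left. The slide is at (360–560, 275), with the red tab at (409,278) and the extractor on the right. Three engine blocks are at (299,198), (337,198) and (379,188).

Scraper candidates are pink (201,120), yellow (247,168), wood and orange (304,250), and teal (183,383). Only (304,250), which stands on the cork, has the orange grip, wooden body and black foot. The blue sprue frames in the corners and the printed squares are decoys.

```bash
cat > m.py <<'E'
from h import *
def rect(P): 
    (c,(w,h),a)=cv2.minAreaRect((np.asarray(P)[:,:2]*1000).astype(np.float32)); return np.round(c,1).tolist(),round(w,1),round(h,1),round(a,1)
def xy(c,m,z):
    v,u=np.nonzero(m); return plane(c,np.c_[u,v],z)
def hsv(c): return [x.astype(int) for x in cv2.split(cv2.cvtColor(c['img'],cv2.COLOR_RGB2HSV))]
E
python3 - <<'E'
from m import *
c=cap('top'); P=pts(c); H,S,V=hsv(c); Z=P[...,2]
cv2.imwrite('pics/scr.png',cv2.resize(cv2.cvtColor(c['img'],cv2.COLOR_RGB2BGR)[215:295,260:350],None,fx=6,fy=6,interpolation=cv2.INTER_CUBIC))
blue=(H>112)&(H<128)&(S>150)&(V>60)
for m,st,ce in blobs(c,blue,12):
    if 150<ce[0]<420 and 170<ce[1]<300: 
        z=np.nanmedian(Z[m]); print('blue',ce.round(),st[4],'z',z.round(3),rect(xy(c,m,z)))
for m,st,ce in blobs(c,(H>8)&(H<18)&(S>180)&(V>120),30):
    if 280<ce[0]<330: print('orange',ce.round(),st[4],np.nanpercentile(Z[m],[10,50,90]).round(3)); mm=m&(Z>.058); print(rect(xy(c,mm,.067+.004)), mm.sum())
for m,st,ce in blobs(c,((H<6)|(H>174))&(S>150)&(V>100),20):
    if 390<ce[0]<430 and ce[1]>200: print('red',ce.round(),st[4],np.nanpercentile(Z[m],[10,50,90]).round(3)); mm=m&(Z>.058);print(rect(xy(c,mm,.064)),mm.sum())
# board: fence region inner at top
sub=np.zeros((480,640),bool); sub[190:310,105:265]=1
f=sub&(abs(Z-.046)<.006)&(S<60)
f=cv2.morphologyEx(f.astype(np.uint8),cv2.MORPH_CLOSE,np.ones((5,5)))
cs,hi=cv2.findContours(f,cv2.RETR_CCOMP,cv2.CHAIN_APPROX_NONE)
for k,h in zip(cs,hi[0]):
    if cv2.contourArea(k)>2000: print('fence','inner' if h[3]>=0 else 'outer',rect(plane(c,k[:,0],.046)))
w=sub&(S<50)&(V>140)&(abs(Z-.03)<.008); print('white',rect(xy(c,w,.03)))
# slide
sub[:]=0; sub[235:310,350:560]=1
w=sub&(S<50)&(V>120)&(Z>.003)&(Z<.03); w=cv2.morphologyEx(w.astype(np.uint8),cv2.MORPH_OPEN,np.ones((3,3)))>0
m=max(blobs(c,w),key=lambda b:b[1][4])[0]; print('slide',np.nanpercentile(Z[m],[5,25,50,75,95]).round(3),rect(xy(c,m,.01)))
v,u=np.nonzero((P[...,2]>.078)&(P[...,1]<-.2)&(P[...,1]>-.6)&(P[...,0]>.3)); print('extr',rect(plane(c,np.c_[u,v],.085)) if len(u) else None)
# jars
for n,uv,z in(('jar1',(298,128),.055),('jar2',(389,130),.055),('lid',(475,170),.014)): print(n,plane(c,uv,z).round(3))
# cork
k=(H>8)&(H<22)&(S>70)&(S<200)&(V>90)&(Z<.012); kk=np.zeros_like(k); kk[220:290,280:330]=1
print('cork',rect(xy(c,k&kk,.004)))
E
```

```text
blue [378. 189.] 128 z 0.025 ([654.7, -115.5], 27.0, 27.5, 44.0)
blue [299. 198.] 127 z 0.025 ([633.5, 53.2], 26.6, 28.3, 75.3)
blue [336. 199.] 128 z 0.025 ([633.1, -26.4], 26.6, 28.4, 52.3)
blue [178. 226.] 31 z 0.038 ([570.3, 303.6], 18.6, 6.8, 40.5)
blue [213. 225.] 31 z 0.038 ([572.1, 229.7], 8.5, 14.7, 2.2)
blue [214. 255.] 26 z 0.038 ([509.2, 225.2], 8.3, 10.7, 0.5)
blue [190. 263.] 30 z 0.038 ([491.6, 275.9], 6.0, 15.9, 46.4)
blue [172. 275.] 37 z 0.038 ([467.1, 311.7], 8.2, 16.9, 0.6)
blue [211. 276.] 26 z 0.039 ([465.8, 230.5], 14.2, 7.0, 16.3)
red [410. 278.] 116 [0.062 0.064 0.066]
([463.9, -170.9], 36.0, 12.2, 6.1) 116
fence outer ([520.3, 284.0], 264.1, 174.4, 85.3)
fence inner ([520.1, 283.7], 248.3, 161.6, 85.5)
white ([518.3, 252.6], 175.9, 158.7, 85.4)
slide [0.006 0.008 0.011 0.016 0.026] ([473.4, -244.3], 78.4, 338.8, 5.0)
extr ([486.1, -433.5], 108.2, 49.8, 4.6)
jar1 [[0.777 0.055 0.055]]
jar2 [[ 0.773 -0.135  0.055]]
lid [[ 0.699 -0.324  0.014]]
cork ([515.8, 41.7], 108.9, 49.5, 2.6)
```

View pics/scr.png

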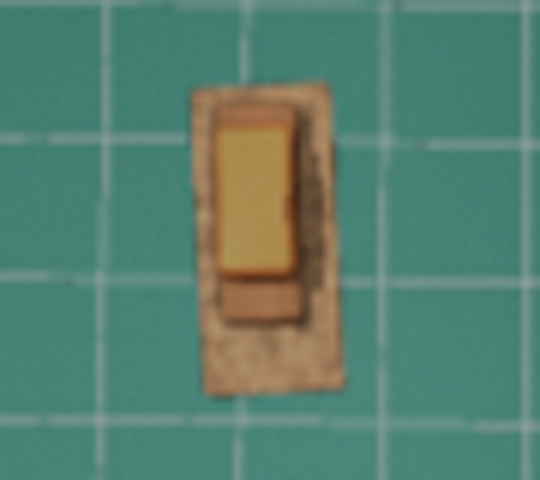

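The enlarged crop confirms it: wooden body with an orange grip, upright on the cork pad. Next I measure its grip and compute the approach.

Run:
```python
from m import *
c=cap('top'); P=pts(c); H,S,V=hsv(c); Z=P[...,2]
k=np.zeros((480,640),bool); k[225:275,290:320]=1
m=k&(Z>.055); print(m.sum(),np.nanmedian(Z[m]).round(4),rect(xy(c,m,np.nanmedian(Z[m]))))
m=k&(Z>.025)&(S>60)&(H>5)&(H<25); print(np.nanmedian(Z[m&(Z<.045)]),rect(xy(c,m&(Z<.045),.034)))
m=k&(Z>.055); (cx,cy),_,_,a=rect(xy(c,m,.071))
print(rel([cx/1e3,cy/1e3,.16],np.radians(90+3)),np.linalg.norm([cx,cy]))
```

```text
341 0.0704 ([520.4, 43.8], 50.1, 26.0, 0.7)
0.033732491164677136 ([521.6, 43.4], 74.9, 27.0, 0.9)
([509.2, -458.6, 58.4], np.float64(2.44), 'dist', 687.8) 522.2399831495095
```

Request:
{"api": "arm_command", "payload": {"deltas": [[1,[509,-459,0],[0,0,2.8]],[1,[509,-459,0],[0,0,2.8]],[1,[509,-459,0],[0,0,2.8]],[1,[509,-459,0],[0,0,2.8]],[1,[509,-459,0],[0,0,2.8]],[1,[509,-459,0],[0,0,2.8]],[1,[509,-459,0],[0,0,2.8]],[1,[509,-459,0],[0,0,2.8]]], "newtons": 60}}

```text
t: 0.87
ee_pos: [0.3429, -0.2584, 0.2184]
ee_rot: [1.0, 0.007, 0.0, 0.0]
wrist_force: [1.5, -0.2, -0.7]
gripper_width: 0.999
gripper_force: 0.0
```

Run:
```python
from h import *
print(rel([.5204,.0438,.2],np.radians(90.8)),arm.state()['ee_pos'])
```

```text
([181.7, -299.6, 18.4], np.float64(0.0), 'dist', 350.9) [ 0.34293602 -0.2583511   0.21843111]
```

Request:
{"api": "arm_command", "payload": {"deltas": [[1,[182,-300,0],[0,0,0]],[1,[182,-300,0],[0,0,0]],[1,[182,-300,0],[0,0,0]],[1,[182,-300,0],[0,0,0]],[1,[182,-300,0],[0,0,0]],[1,[182,-300,0],[0,0,0]],[1,[182,-300,0],[0,0,0]],[1,[182,-300,0],[0,0,0]]]}}

```text
t: 1.53
ee_pos: [0.5118, 0.0293, 0.2184]
ee_rot: [1.0, 0.008, 0.0, 0.0]
wrist_force: [0.4, -0.2, -0.9]
gripper_width: 1.003
gripper_force: 0.0
```

Run:
```python
from h import *
print(rel([.5204,.0438,.054],np.radians(90.8)),arm.state()['ee_pos'])
```

```text
([8.8, -14.4, 164.4], np.float64(0.01), 'dist', 165.2) [0.5117608  0.02934769 0.2183601 ]
```

Request:
{"api": "arm_command", "payload": {"deltas": [[1,[9,-14,30],[0,0,0]],[1,[9,-14,70],[0,0,0]],[1,[9,-14,110],[0,0,0]],[1,[9,-14,145],[0,0,0]],[1,[9,-14,164],[0,0,0]],[1,[9,-14,164],[0,0,0]],[0.1,[9,-14,164],[0,0,0]],[0.1,[9,-14,164],[0,0,0]]], "newtons": 60}}

```text
t: 2.2
ee_pos: [0.5213, 0.0412, 0.0558]
ee_rot: [1.0, 0.007, 0.001, 0.0]
wrist_force: [0.1, -0.5, 1.1]
gripper_width: 0.749
gripper_force: 0.0
```

Request:
{"api": "arm_command", "payload": {"deltas": [[0,[0,0,0],[0,0,0]],[0,[0,0,0],[0,0,0]],[0,[0,0,0],[0,0,0]],[0,[0,0,0],[0,0,0]],[0,[0,0,0],[0,0,0]]]}}

```text
t: 2.62
ee_pos: [0.5216, 0.0415, 0.0563]
ee_rot: [1.0, 0.007, 0.002, -0.0]
wrist_force: [-0.5, 1.0, 7.4]
gripper_width: 0.264
gripper_force: 58.5
```

Request:
{"api": "arm_command", "payload": {"deltas": [[0,[0,0,-30],[0,0,0]],[0,[0,0,-70],[0,0,0]],[0,[0,0,-100],[0,0,0]],[0,[-3,-35,-100],[0,0,0]],[0,[-6,-70,-100],[0,0,0.9]],[0,[-9,-110,-100],[0,0,0.9]],[0,[-9,-144,-100],[0,0,0.9]],[0,[-9,-144,-100],[0,0,0.9]]], "newtons": 80}}

```text
t: 3.28
ee_pos: [0.5075, 0.064, 0.1542]
ee_rot: [1.0, -0.01, -0.001, -0.017]
wrist_force: [-0.7, 0.2, -1.7]
gripper_width: 0.25
gripper_force: 78.7
```

```bash
cat >> h.py <<'E'
B0=np.array([.5175,.2503]); BY=np.radians(85.5)
def bw(x,y,z):
    d=np.array([np.cos(BY),np.sin(BY)]); e=np.array([d[1],-d[0]]); p=B0+(x*e+y*d)/1e3; return [p[0],p[1],z]
E
python3 - <<'E'
from m import *
s=arm.state(); print(s['ee_pos'],s['gripper_width'],s['wrist_force'])
print(rel(bw(0,-65,.088),BY))
c=cap('side'); save(c,'s1.png')
E
```

```text
[0.50749325 0.06396639 0.15420591] 0.2497511776723592 [-0.6879572   0.15578975 -1.68575867]
([2.6, -119.3, 70.3], np.float64(0.56), 'dist', 138.5)
```

View pics/s1.png

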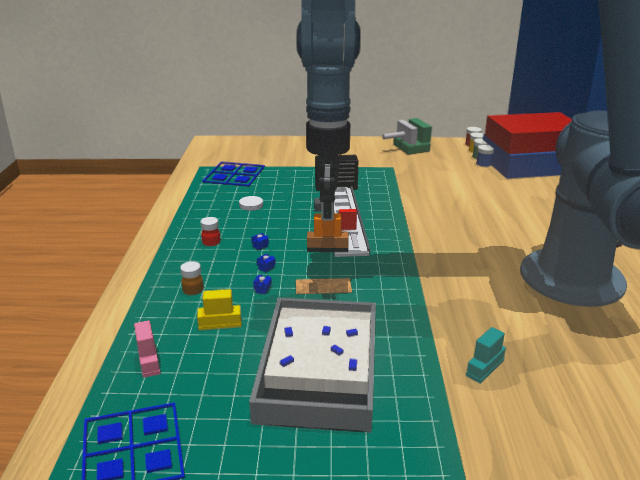

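Request:
{"api": "arm_command", "payload": {"deltas": [[0,[3,-40,0],[0,0,0.55]],[0,[3,-80,0],[0,0,0.55]],[0,[3,-119,0],[0,0,0.55]],[0,[3,-119,0],[0,0,0.55]],[0,[3,-119,0],[0,0,0.55]],[0,[3,-119,0],[0,0,0.55]]]}}

```text
t: 3.83
ee_pos: [0.511, 0.0771, 0.1583]
ee_rot: [0.999, -0.008, -0.002, -0.035]
wrist_force: [-0.3, 0.2, -2.2]
gripper_width: 0.248
gripper_force: 78.7
```

Run:
```python
from m import *
s=arm.state(); print(s['ee_pos'],s['ee_rot'],s['gripper_width'],s['wrist_force'])
print(rel(bw(0,-65,.088),BY))
```

```text
[0.51099489 0.07705947 0.15834986] [ 0.99936809 -0.00799958 -0.00180809 -0.03458545] 0.24771601342581043 [-0.29771099  0.16174215 -2.17158679]
([-0.0, -103.3, 77.7], np.float64(0.6), 'dist', 129.3)
```

Run:
```python
from m import *
s=arm.state(); print(np.round(s['q'],3), np.round(s['joint_velocities'],2))
```

```text
[-0.017  0.284 -0.211  1.08   0.069  3.141] [ 0.    0.    0.01  0.01  0.   -0.  ]
```

Joint 6 is at its limit. I'll turn the tool back half a turn, which gives an equivalent grasp.

Request:
{"api": "arm_command", "payload": {"deltas": [[0,[0,20,0],[0,0,-9.5]],[0,[0,20,0],[0,0,-9.5]],[0,[0,20,0],[0,0,-9.5]],[0,[0,20,0],[0,0,-9.5]],[0,[0,20,0],[0,0,-9.5]],[0,[0,20,0],[0,0,-9.5]],[0,[0,20,0],[0,0,-9.5]],[0,[0,20,0],[0,0,-9.5]]]}}

```text
t: 4.5
ee_pos: [0.5106, 0.0571, 0.157]
ee_rot: [0.881, 0.472, 0.015, -0.031]
wrist_force: [0.1, -0.1, -1.2]
gripper_width: 0.247
gripper_force: 78.4
```

Request:
{"api": "arm_command", "payload": {"deltas": [[0,[0,0,0],[0,0,-9.5]],[0,[0,0,0],[0,0,-9.5]],[0,[0,0,0],[0,0,-9.5]],[0,[0,0,0],[0,0,-9.5]],[0,[0,0,0],[0,0,-9.5]],[0,[0,0,0],[0,0,-9.5]],[0,[0,0,0],[0,0,-9.5]],[0,[0,0,0],[0,0,-9.5]]]}}

```text
t: 5.17
ee_pos: [0.5106, 0.057, 0.157]
ee_rot: [0.549, 0.835, 0.028, -0.02]
wrist_force: [0.1, -0.5, -1.7]
gripper_width: 0.248
gripper_force: 78.4
```

Request:
{"api": "arm_command", "payload": {"deltas": [[0,[0,0,0],[0,0,-9.5]],[0,[0,0,0],[0,0,-9.5]],[0,[0,0,0],[0,0,-9.5]],[0,[0,0,0],[0,0,-9.5]],[0,[0,0,0],[0,0,-9.5]],[0,[0,0,0],[0,0,-9.5]],[0,[0,0,0],[0,0,-9.5]],[0,[0,0,0],[0,0,-9.5]]]}}

```text
t: 5.83
ee_pos: [0.5107, 0.0571, 0.157]
ee_rot: [0.083, 0.996, 0.034, -0.004]
wrist_force: [-0.3, 0.8, -1.2]
gripper_width: 0.246
gripper_force: 78.4
```

```bash
cat >> h.py <<'E'
def rel(p,yaw,flip=None):
    """shift mm and turn units (tool axes) to a straight-down TCP pose at p, tool y along world angle yaw (mod pi), q6 kept within range"""
    s=arm.state(); R=Ro.from_quat(s['ee_rot']); d=R.inv().apply(np.array(p)-s['ee_pos'])*1000
    best=None
    for a in (yaw,yaw+np.pi):
        y=np.array([np.cos(a),np.sin(a),0]); z=np.array([0,0,-1.]); T=Ro.from_matrix(np.c_[np.cross(y,z),y,z])
        v=np.degrees((R.inv()*T).as_rotvec())/6
        if best is None or np.linalg.norm(v)<np.linalg.norm(best): best=v
    print('shift',d.round(1).tolist(),'turn',best.round(2).tolist(),'| pos',s['ee_pos'].round(4),'q6',round(s['q'][5],2),'gw',round(s['gripper_width'],3),'F',np.round(s['wrist_force'],1))
E
python3 - <<'E'
from m import *
rel(bw(0,-65,.154),BY)
E
```

```text
shift [19.6, 126.4, 11.9] turn [0.65, -0.11, -0.85] | pos [0.5107 0.0571 0.157 ] q6 0.11 gw 0.246 F [-0.3  0.8 -1.2]
```

Request:
{"api": "arm_command", "payload": {"deltas": [[0,[0,0,0],[0.65,-0.1,-0.85]],[0,[6,40,4],[0.65,-0.1,-0.85]],[0,[12,80,8],[0.65,-0.1,-0.85]],[0,[20,126,12],[0.65,-0.1,-0.85]],[0,[20,126,12],[0.65,-0.1,-0.85]],[0,[20,126,12],[0.65,-0.1,-0.85]],[0,[20,126,12],[0.65,-0.1,-0.85]]]}}

```text
t: 6.42
ee_pos: [0.5125, 0.1851, 0.1537]
ee_rot: [0.042, 0.999, -0.0, -0.001]
wrist_force: [-0.1, -0.5, -2.0]
gripper_width: 0.249
gripper_force: 78.8
```

Run:
```python
from m import *
rel(bw(0,-65,.088),BY)
c=cap('side'); cv2.imwrite('pics/s2.png',cv2.resize(cv2.cvtColor(c['img'],cv2.COLOR_RGB2BGR)[180:440,200:480],None,fx=2,fy=2))
```

```text
shift [0.0, 0.4, 65.7] turn [-0.0, -0.01, -0.04] | pos [0.5125 0.1851 0.1537] q6 0.31 gw 0.249 F [-0.1 -0.5 -2. ]
```

View pics/s2.png

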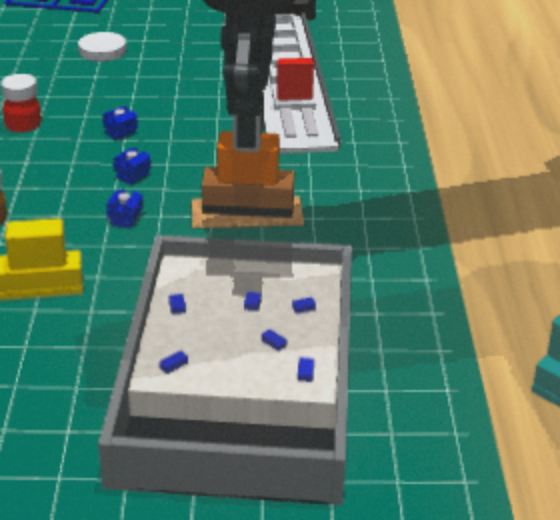

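The scraper is held upright above the clear strip of board behind the six chips. I lower it now.

Request:
{"api": "arm_command", "payload": {"deltas": [[0,[0,0,30],[0,0,0]],[0,[0,0,55],[0,0,0]],[0,[0,0,65],[0,0,0]],[0,[0,0,68],[0,0,0]],[0,[0,0,69],[0,0,0]],[0,[0,0,70],[0,0,0]],[0,[0,0,70],[0,0,0]]]}}

```text
t: 7.05
ee_pos: [0.5139, 0.1851, 0.0852]
ee_rot: [0.042, 0.999, 0.001, 0.001]
wrist_force: [-0.3, -0.5, -0.9]
gripper_width: 0.249
gripper_force: 78.8
```

Request:
{"api": "arm_command", "payload": {"deltas": [[0,[0,0,1],[0,0,0]],[0,[0,0,2],[0,0,0]],[0,[0,0,2],[0,0,0]],[0,[0,0,2],[0,0,0]]]}}

```text
t: 7.38
ee_pos: [0.5136, 0.1854, 0.0827]
ee_rot: [0.042, 0.999, 0.0, 0.0]
wrist_force: [0.6, -1.2, 0.5]
gripper_width: 0.243
gripper_force: 79.4
```

Request:
{"api": "arm_command", "payload": {"deltas": [[0,[0,20,0],[0,0,0]],[0,[0,40,0],[0,0,0]],[0,[0,60,0],[0,0,0]],[0,[0,80,0],[0,0,0]],[0,[0,100,0],[0,0,0]],[0,[0,118,0],[0,0,0]],[0,[0,132,0],[0,0,0]],[0,[0,138,0],[0,0,0]]]}}

```text
t: 8.05
ee_pos: [0.5247, 0.3236, 0.0828]
ee_rot: [0.041, 0.999, -0.0, 0.0]
wrist_force: [-1.2, -5.2, 7.3]
gripper_width: 0.244
gripper_force: 80.0
```

Request:
{"api": "arm_command", "payload": {"deltas": [[0,[0,6,0],[0,0,0]],[0,[0,11,0],[0,0,0]],[0,[0,15,0],[0,0,0]],[0,[0,15,0],[0,0,0]]]}}

```text
t: 8.38
ee_pos: [0.5258, 0.338, 0.0823]
ee_rot: [0.042, 0.999, 0.0, -0.0]
wrist_force: [-0.1, -2.2, 3.7]
gripper_width: 0.247
gripper_force: 79.5
```

Run:
```python
from m import *
rel(bw(0,88,.083),BY)
c=cap('side'); cv2.imwrite('pics/s3.png',cv2.resize(cv2.cvtColor(c['img'],cv2.COLOR_RGB2BGR)[230:440,220:420],None,fx=2,fy=2))
```

```text
shift [1.4, -0.0, -0.7] turn [0.01, -0.01, -0.05] | pos [0.5258 0.338  0.0823] q6 0.55 gw 0.247 F [-0.1 -2.2  3.7]
```

View pics/s3.png

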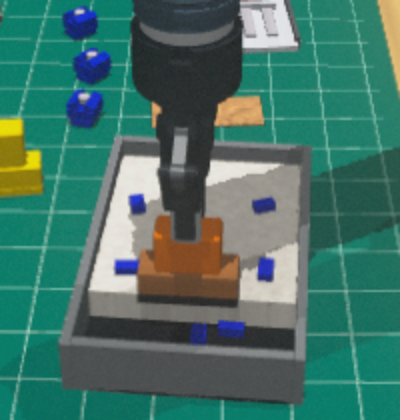

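Two chips are in the trough and four are left on the board, two on each side lane. Next is the -x lane.

Request:
{"api": "arm_command", "payload": {"deltas": [[0,[0,0,-15],[0,0,0]],[0,[0,0,-32],[0,0,0]],[0,[10,-38,-32],[0,0,0]],[0,[20,-76,-32],[0,0,0]],[0,[30,-114,-32],[0,0,0]],[0,[38,-153,-32],[0,0,0]],[0,[38,-153,-32],[0,0,0]],[0,[38,-153,-25],[0,0,0]]]}}

```text
t: 9.1
ee_pos: [0.4742, 0.187, 0.1073]
ee_rot: [0.044, 0.999, 0.001, -0.001]
wrist_force: [1.1, 0.4, -1.4]
gripper_width: 0.246
gripper_force: 79.1
```

Run:
```python
from m import *
rel(bw(-37,-65,.083),BY)
```

```text
shift [-1.2, 1.4, 24.3] turn [0.02, -0.01, -0.09] | pos [0.4742 0.187  0.1073] q6 0.34 gw 0.246 F [ 1.1  0.4 -1.4]
```

Request:
{"api": "arm_command", "payload": {"deltas": [[0,[-1,0,10],[0,0,-0.1]],[0,[-1,0,20],[0,0,-0.1]],[0,[-1,0,24],[0,0,-0.1]],[0,[-1,0,25],[0,0,-0.1]],[0,[-1,0,25],[0,0,-0.1]],[0,[-1,15,25],[0,0,-0.1]],[0,[-1,33,25],[0,0,-0.1]],[0,[-1,51,25],[0,0,-0.1]]]}}

```text
t: 9.77
ee_pos: [0.4818, 0.2378, 0.0829]
ee_rot: [0.037, 0.999, -0.003, 0.001]
wrist_force: [-0.1, -9.4, 11.8]
gripper_width: 0.246
gripper_force: 79.4
```

Request:
{"api": "arm_command", "payload": {"deltas": [[0,[0,18,0],[0,0,0]],[0,[0,36,0],[0,0,0]],[0,[0,54,0],[0,0,0]],[0,[0,72,0],[0,0,0]],[0,[0,86,0],[0,0,0]],[0,[0,96,0],[0,0,0]],[0,[0,102,0],[0,0,0]],[0,[0,102,0],[0,0,0]]]}}

```text
t: 10.43
ee_pos: [0.4886, 0.3425, 0.0822]
ee_rot: [0.036, 0.999, -0.0, 0.001]
wrist_force: [0.5, -3.1, 6.9]
gripper_width: 0.243
gripper_force: 81.0
```

```bash
cat > chips.py <<'E'
from m import *
def chips():
  for n in('top','side'):
    c=cap(n); P=pts(c); H,S,V=hsv(c)
    m=(H>110)&(H<130)&(S>140)&(V>40)
    d=np.array([np.cos(BY),np.sin(BY)]); e=np.array([d[1],-d[0]])
    for b,st,ce in blobs(c,m,5):
        p=np.nanmedian(P[b],0); q=(p[:2]-B0)*1e3; x,y=q@e,q@d
        if abs(x)<85 and -95<y<165: print(n,'chip',ce.round(),st[4],'board',round(x),round(y),'z',round(p[2]*1e3))
E
python3 - <<'E'
from chips import *
rel(bw(-37,88,.083),BY); chips()
E
```

```text
shift [0.9, -1.6, -0.8] turn [-0.0, 0.01, 0.07] | pos [0.4886 0.3425 0.0822] q6 0.58 gw 0.243 F [ 0.5 -3.1  6.9]
top chip [176. 224.] 36 board 51 64 z 38
top chip [213. 225.] 34 board 56 -15 z 38
top chip [143. 279.] 41 board -68 125 z 16
side chip [288. 331.] 52 board 55 -12 z 37
side chip [284. 363.] 80 board 51 69 z 37
side chip [335. 394.] 96 board -32 103 z 12
side chip [319. 397.] 76 board -8 111 z 11
side chip [355. 399.] 88 board -63 115 z 13
```

Request:
{"api": "arm_command", "payload": {"deltas": [[0,[0,0,-15],[0,0,0]],[0,[0,0,-32],[0,0,0]],[0,[-18,-34,-32],[0,0,0]],[0,[-36,-68,-32],[0,0,0]],[0,[-54,-102,-32],[0,0,0]],[0,[-72,-136,-32],[0,0,0]],[0,[-74,-154,-32],[0,0,0]],[0,[-74,-154,-30],[0,0,0]]]}}

```text
t: 11.2
ee_pos: [0.5512, 0.179, 0.1108]
ee_rot: [0.039, 0.999, -0.0, -0.001]
wrist_force: [-0.9, 1.2, -0.9]
gripper_width: 0.247
gripper_force: 80.3
```

Run:
```python
from chips import *
rel(bw(37,-65,.083),BY); chips()
```

```text
shift [2.1, 3.5, 27.8] turn [-0.01, -0.02, 0.01] | pos [0.5512 0.179  0.1108] q6 0.28 gw 0.247 F [-0.9  1.2 -0.9]
side chip [288. 331.] 51 board 55 -12 z 37
side chip [284. 363.] 78 board 51 69 z 37
side chip [335. 394.] 94 board -32 103 z 12
side chip [319. 397.] 76 board -8 111 z 11
side chip [355. 399.] 85 board -63 116 z 14
```

Request:
{"api": "arm_command", "payload": {"deltas": [[0,[2,0,12],[0,0,0]],[0,[2,0,22],[0,0,0]],[0,[2,0,27],[0,0,0]],[0,[2,0,28],[0,0,0]],[0,[2,0,28],[0,0,0]],[0,[2,15,28],[0,0,0]],[0,[2,33,28],[0,0,0]],[0,[2,51,28],[0,0,0]]]}}

```text
t: 11.97
ee_pos: [0.5521, 0.2343, 0.0841]
ee_rot: [0.037, 0.999, 0.001, -0.0]
wrist_force: [0.1, 0.3, -1.0]
gripper_width: 0.246
gripper_force: 80.4
```

Request:
{"api": "arm_command", "payload": {"deltas": [[0,[0,18,0],[0,0,0]],[0,[0,36,0],[0,0,0]],[0,[0,54,0],[0,0,0]],[0,[0,72,0],[0,0,0]],[0,[0,86,0],[0,0,0]],[0,[0,98,0],[0,0,0]],[0,[0,105,0],[0,0,0]],[0,[0,105,0],[0,0,0]]]}}

```text
t: 12.63
ee_pos: [0.5595, 0.3396, 0.0839]
ee_rot: [0.036, 0.999, 0.001, -0.0]
wrist_force: [0.6, 0.6, -2.4]
gripper_width: 0.248
gripper_force: 80.4
```

Request:
{"api": "arm_command", "payload": {"deltas": [[0,[0,0,-15],[0,0,0]],[0,[0,0,-40],[0,0,0]],[0,[0,-40,-70],[0,0,0]],[0,[0,-80,-80],[0,0,0]],[0,[0,-120,-80],[0,0,0]],[0,[0,-160,-80],[0,0,0]],[0,[0,-200,-80],[0,0,0]],[0,[0,-220,-80],[0,0,0]]]}}

```text
t: 13.3
ee_pos: [0.5425, 0.1134, 0.1642]
ee_rot: [0.039, 0.999, -0.001, -0.001]
wrist_force: [0.3, -1.0, -1.2]
gripper_width: 0.25
gripper_force: 80.3
```

Run:
```python
from chips import *
rel([.5204,.0438,.15],np.radians(92.6)); chips()
c=cap('top'); a=cv2.resize(cv2.cvtColor(c['img'],cv2.COLOR_RGB2BGR)[195:305,110:270],None,fx=2.5,fy=2.5)
c=cap('side'); b=cv2.resize(cv2.cvtColor(c['img'],cv2.COLOR_RGB2BGR)[290:430,245:385],None,fx=2.6,fy=2.6)
o=np.zeros((400,800,3),np.uint8); o[:a.shape[0],:a.shape[1]]=a; o[:b.shape[0],400:400+b.shape[1]]=b; cv2.imwrite('pics/t4.png',o)
```

```text
shift [16.6, -71.1, 14.4] turn [-0.02, -0.01, -1.18] | pos [0.5425 0.1134 0.1642] q6 0.17 gw 0.25 F [ 0.3 -1.  -1.2]
side chip [280. 394.] 133 board 52 113 z 14
side chip [335. 394.] 89 board -33 103 z 12
side chip [319. 396.] 74 board -8 110 z 11
side chip [355. 399.] 83 board -63 116 z 14
```

View pics/t4.png

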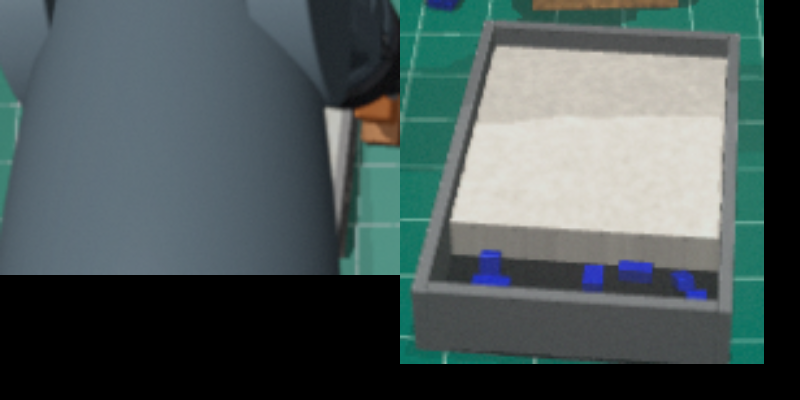

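All six chips lie in the trough and the board is clean. I return the scraper to its pad.

Request:
{"api": "arm_command", "payload": {"deltas": [[0,[10,-35,0],[0,0,-1.18]],[0,[21,-73,0],[0,0,-1.18]],[0,[21,-73,0],[0,0,-1.18]],[0,[21,-73,35],[0,0,-1.18]],[0,[21,-73,70],[0,0,-1.18]],[0,[21,-73,95],[0,0,-1.18]],[0,[21,-73,100],[0,0,-1.18]],[0,[21,-73,100],[0,0,-1.18]]]}}

```text
t: 14.17
ee_pos: [0.515, 0.048, 0.0621]
ee_rot: [-0.026, 1.0, 0.001, -0.003]
wrist_force: [-0.5, 0.4, -1.5]
gripper_width: 0.247
gripper_force: 80.4
```

Run:
```python
from chips import *
rel([.516,.042,.0567],np.radians(92.6))
```

```text
shift [-0.8, -6.0, 5.4] turn [0.01, -0.06, 0.05] | pos [0.515  0.048  0.0621] q6 -0.08 gw 0.247 F [-0.5  0.4 -1.5]
```

Request:
{"api": "arm_command", "payload": {"deltas": [[0,[-1,-6,0],[0,0,0]],[0,[-1,-6,3],[0,0,0]],[0,[-1,-6,5],[0,0,0]],[0,[-1,-6,6.5],[0,0,0]],[0,[-1,-6,6.5],[0,0,0]],[0,[-1,-6,6.5],[0,0,0]]]}}

```text
t: 14.67
ee_pos: [0.5185, 0.041, 0.0577]
ee_rot: [-0.025, 1.0, 0.0, -0.0]
wrist_force: [0.1, -0.5, -1.0]
gripper_width: 0.249
gripper_force: 80.4
```

Request:
{"api": "arm_command", "payload": {"deltas": [[0,[0,0,1],[0,0,0]],[0,[0,0,2],[0,0,0]],[0,[0,0,2],[0,0,0]],[0,[0,0,2],[0,0,0]]]}}

```text
t: 15.0
ee_pos: [0.5189, 0.0407, 0.0565]
ee_rot: [-0.025, 1.0, 0.0, 0.0]
wrist_force: [-2.9, -0.7, 6.4]
gripper_width: 0.243
gripper_force: 82.8
```

Contact made. I release and rise.

Request:
{"api": "arm_command", "payload": {"deltas": [[0.4,[0,0,0],[0,0,0]],[0.6,[0,0,0],[0,0,0]],[0.8,[0,0,0],[0,0,0]],[1,[0,0,0],[0,0,0]],[1,[0,0,0],[0,0,0]],[1,[0,0,-35],[0,0,0]],[1,[0,0,-75],[0,0,0]],[1,[0,0,-115],[0,0,0]]]}}

```text
t: 15.67
ee_pos: [0.517, 0.041, 0.1707]
ee_rot: [-0.025, 1.0, 0.0, -0.002]
wrist_force: [0.7, -0.1, -0.4]
gripper_width: 1.002
gripper_force: 0.0
```

Run:
```python
from m import *
# tool y along slide x axis (5 deg)
rel([.4639,-.1709,.17],np.radians(5)); rel([.4639,-.1709,.17],np.radians(185))
```

```text
shift [63.5, -209.0, 0.7] turn [-0.02, -0.04, 14.64] | pos [0.517  0.041  0.1707] q6 -0.09 gw 1.002 F [ 0.7 -0.1 -0.4]
shift [63.5, -209.0, 0.7] turn [-0.02, -0.04, 14.64] | pos [0.517  0.041  0.1707] q6 -0.09 gw 1.002 F [ 0.7 -0.1 -0.4]
```

Request:
{"api": "arm_command", "payload": {"deltas": [[1,[0,-30,0],[0,0,1.2]],[1,[10,-60,0],[0,0,2.4]],[1,[20,-90,0],[0,0,3.6]],[1,[30,-120,0],[0,0,4.8]],[1,[40,-150,0],[0,0,6]],[1,[50,-180,0],[0,0,7.2]],[1,[63,-209,0],[0,0,8.4]],[1,[63,-209,0],[0,0,9.5]]]}}

```text
t: 16.33
ee_pos: [0.4644, -0.1756, 0.1702]
ee_rot: [0.46, 0.888, -0.001, -0.0]
wrist_force: [1.3, -1.0, 0.2]
gripper_width: 0.998
gripper_force: 0.0
```

Request:
{"api": "arm_command", "payload": {"deltas": [[1,[0,0,0],[0,0,5.1]],[1,[0,0,0],[0,0,5.1]],[1,[0,0,0],[0,0,5.1]],[1,[0,0,0],[0,0,5.1]],[1,[0,0,0],[0,0,5.1]],[1,[0,0,0],[0,0,5.1]]]}}

```text
t: 16.83
ee_pos: [0.4658, -0.171, 0.1701]
ee_rot: [0.674, 0.739, -0.0, -0.001]
wrist_force: [0.1, -0.0, -0.5]
gripper_width: 1.002
gripper_force: 0.0
```

Run:
```python
from m import *
rel([.4639,-.1709,.06],np.radians(5))
c=cap('top'); P=pts(c); Z=P[...,2]
k=np.zeros((480,640),bool); k[225:275,285:325]=1
m=k&(Z>.058)&(Z<.08); print('grip',m.sum(),np.nanmedian(Z[m]).round(4),rect(xy(c,m,.071)))
c=cap('side');H,S,V=hsv(c);P=pts(c); print('tab pts',[ (b[2].round(), np.nanmedian(P[b[0]],0).round(4), np.nanmax(P[b[0]],0).round(3)) for b in blobs(c,((H<6)|(H>174))&(S>150)&(V>80),60) if 320<b[2][0]<370 and b[2][1]<260])
```

```text
shift [0.1, -1.7, 110.1] turn [-0.01, -0.01, 0.04] | pos [ 0.4658 -0.171   0.1701] q6 1.0 gw 1.002 F [ 0.1 -0.  -0.5]
grip 331 0.0706 ([518.6, 39.1], 50.7, 25.9, 4.0)
tab pts [(array([347., 219.]), array([ 0.4639, -0.1659,  0.0445]), array([ 0.482, -0.159,  0.065]))]
```

Scraper check: 4 mm from the pad centre, upright with its top at 71 mm, angle 4°. Now the tab.

Request:
{"api": "arm_command", "payload": {"deltas": [[1,[0,-2,35],[0,0,0]],[1,[0,-2,70],[0,0,0]],[1,[0,-2,105],[0,0,0]],[1,[0,-2,122],[0,0,0]],[1,[0,-2,122],[0,0,0]],[0.4,[0,-2,122],[0,0,0]],[0.2,[0,-2,122],[0,0,0]],[0.2,[0,-2,122],[0,0,0]]], "newtons": 50}}

```text
t: 17.6
ee_pos: [0.4655, -0.172, 0.0501]
ee_rot: [0.674, 0.739, 0.0, 0.001]
wrist_force: [0.3, 0.5, 1.2]
gripper_width: 0.604
gripper_force: 0.0
```

Request:
{"api": "arm_command", "payload": {"deltas": [[0.2,[0,0,0],[0,0,0]],[0.2,[0,0,0],[0,0,0]],[0.2,[0,0,0],[0,0,0]]]}}

```text
t: 17.85
ee_pos: [0.4654, -0.1726, 0.0512]
ee_rot: [0.674, 0.739, -0.0, 0.002]
wrist_force: [-5.2, -0.8, 14.1]
gripper_width: 0.204
gripper_force: 6.8
```

Run:
```python
from m import *
rel([.4639,-.1709,.048],np.radians(5))
print(Ro.from_quat(arm.state()['ee_rot']).as_matrix().round(3))
```

```text
shift [1.9, -1.3, 3.2] turn [0.02, 0.03, 0.04] | pos [ 0.4654 -0.1726  0.0512] q6 1.0 gw 0.204 F [-5.2 -0.8 14.1]
[[-0.091  0.996  0.002]
 [ 0.996  0.091 -0.003]
 [-0.003  0.002 -1.   ]]
```

Run:
```python
from m import *
s=arm.state(); print(s['gripper_force'],s['gripper_width'])
c=cap('side'); a=cv2.resize(cv2.cvtColor(c['img'],cv2.COLOR_RGB2BGR)[130:270,280:420],None,fx=4,fy=4)
cv2.imwrite('pics/tab.png',a)
```

```text
6.796201318502426 0.20421623907314146
```

View pics/tab.png

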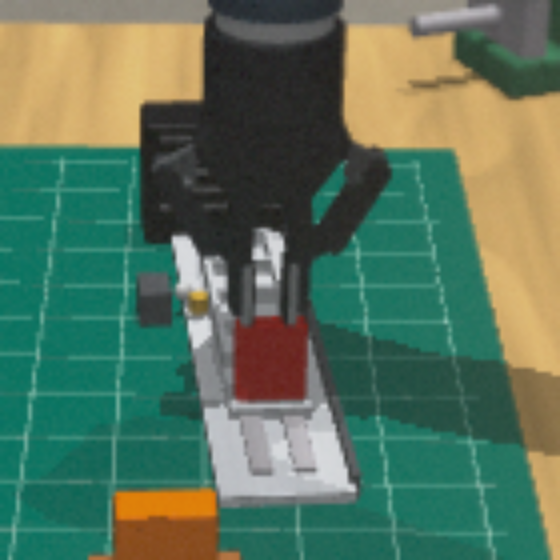

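Run:
```python
from m import *
c=cap('side'); P=pts(c); H,S,V=hsv(c)
for n,uv in(('tips/tab',[[.4639,-.1709,.064],[.4639,-.1639,.064],[.4639,-.1779,.064],[.4654,-.1726,.0372],[.4654,-.1726,.0512]]),): print(proj(c,uv).round(1))
for u in (342,347,353):
    for v in range(196,236,3): print(u,v,c['img'][v,u],P[v,u].round(4))
```

```text
[[347.1 209.7]
 [347.2 211.1]
 [347.  208.3]
 [346.2 220. ]
 [346.3 214.5]]
342 196 [65 68 69] [ 0.4761 -0.1617  0.1019]
342 199 [89 92 91] [ 0.4761 -0.157   0.0968]
342 202 [86 90 91] [ 0.4758 -0.166   0.0852]
342 205 [89 93 93] [ 0.4758 -0.1609  0.0804]
342 208 [91 94 94] [ 0.4757 -0.16    0.0735]
342 211 [83 61 58] [ 0.4756 -0.1584  0.0669]
342 214 [108  36  32] [ 0.4753 -0.1646  0.0563]
342 217 [109  36  35] [ 0.4753 -0.1597  0.0513]
342 220 [108  39  36] [ 0.475  -0.1687  0.0392]
342 223 [108  36  33] [ 0.475  -0.1637  0.0342]
342 226 [106  34  29] [ 0.4748 -0.1633  0.0268]
342 229 [108  49  43] [ 0.4746 -0.166   0.0177]
342 232 [131 134 137] [ 0.4746 -0.1616  0.0124]
342 235 [160 158 163] [ 0.4747 -0.1528  0.0094]
347 196 [112 115 116] [ 0.4595 -0.3289  0.0238]
347 199 [213 217 219] [ 0.4592 -0.3348  0.0128]
347 202 [115 118 118] [ 0.4605 -0.2917  0.0251]
347 205 [109 113 113] [ 0.4603 -0.2919  0.0169]
347 208 [133 134 134] [ 0.4605 -0.2802  0.0145]
347 211 [119  45  37] [ 0.4644 -0.1627  0.0648]
347 214 [108  37  30] [ 0.4641 -0.1679  0.0548]
347 217 [107  39  34] [ 0.4638 -0.
[... 255 characters left out ...]
47 235 [188 192 197] [ 0.4634 -0.1542  0.0088]
353 196 [91 94 92] [ 0.4519 -0.1657  0.1002]
353 199 [91 92 94] [ 0.4517 -0.1647  0.0934]
353 202 [88 88 90] [ 0.4515 -0.1651  0.0858]
353 205 [89 93 91] [ 0.4512 -0.1687  0.0768]
353 208 [86 89 88] [ 0.4512 -0.1643  0.0715]
353 211 [96 53 52] [ 0.4508 -0.1692  0.0617]
353 214 [109  39  29] [ 0.4508 -0.1647  0.0565]
353 217 [109  41  35] [ 0.4505 -0.1672  0.0477]
353 220 [107  40  35] [ 0.4503 -0.1668  0.0403]
353 223 [108  41  32] [ 0.4499 -0.1719  0.0301]
353 226 [107  36  35] [ 0.4501 -0.1642  0.0265]
353 229 [108  49  49] [ 0.4499 -0.1637  0.0191]
353 232 [115 117 118] [ 0.4498 -0.161   0.0128]
353 235 [163 158 165] [ 0.45   -0.1531  0.0095]
```

The tab is untouched; the fingertips are resting on its top edge. The tips are shorter than I assumed, so I rise and measure them against the TCP, open and shut.

Request:
{"api": "arm_command", "payload": {"deltas": [[0.2,[0,0,-30],[0,0,0]],[0.5,[0,0,-60],[0,0,0]],[1,[0,0,-60],[0,0,0]],[1,[0,0,-60],[0,0,0]],[1,[0,0,-60],[0,0,0]],[1,[0,0,-60],[0,0,0]],[1,[0,0,-60],[0,0,0]],[1,[0,0,-60],[0,0,0]]]}}

```text
t: 18.62
ee_pos: [0.463, -0.1707, 0.1073]
ee_rot: [0.674, 0.739, -0.0, -0.002]
wrist_force: [0.7, -1.2, -0.5]
gripper_width: 1.002
gripper_force: 0.0
```

```bash
cat > tips.py <<'E'
from m import *
s=arm.state(); c=cap('side'); P=pts(c); H,S,V=hsv(c); e=s['ee_pos']
m=(S<70)&(V<120)&(abs(P[...,0]-e[0])<.075)&(abs(P[...,1]-e[1])<.04)&(P[...,2]>.02)&(P[...,2]<.25)
print('tcp',e.round(4),'gw',round(s['gripper_width'],3))
for b,st,ce in blobs(c,m,15): print(ce.round(),st[4],'minz pctl',np.percentile(P[b][:,2],[0,2,5]).round(4),'x',np.percentile(P[b][:,0],[2,98]).round(3))
for lo in np.arange(-.03,.05,.006):
    q=P[m]; k=q[(q[:,2]>e[2]+lo)&(q[:,2]<e[2]+lo+.006)]
    if len(k): print('z-tcp',round(lo*1e3),len(k),'x-tcp',((np.sort(k[:,0])[[0,len(k)//2,-1]]-e[0])*1e3).round(),'y',((np.median(k[:,1])-e[1])*1e3).round())
E
python3 tips.py; python3 -c "
from m import *
c=cap('side'); a=cv2.resize(cv2.cvtColor(c['img'],cv2.COLOR_RGB2BGR)[100:240,280:420],None,fx=4,fy=4); cv2.imwrite('pics/open.png',a)"
```

```text
tcp [ 0.463  -0.1707  0.1073] gw 1.002
[348. 151.] 1701 minz pctl [0.1326 0.1437 0.1519] x [0.396 0.532]
z-tcp 24 6 x-tcp [-49.  44.  48.] y 7.0
z-tcp 30 25 x-tcp [-54. -41.  53.] y 9.0
z-tcp 36 39 x-tcp [-56.  44.  57.] y 7.0
z-tcp 42 35 x-tcp [-55.  44.  57.] y 9.0
z-tcp 48 39 x-tcp [-55. -42.  57.] y 7.0
```

View pics/open.png

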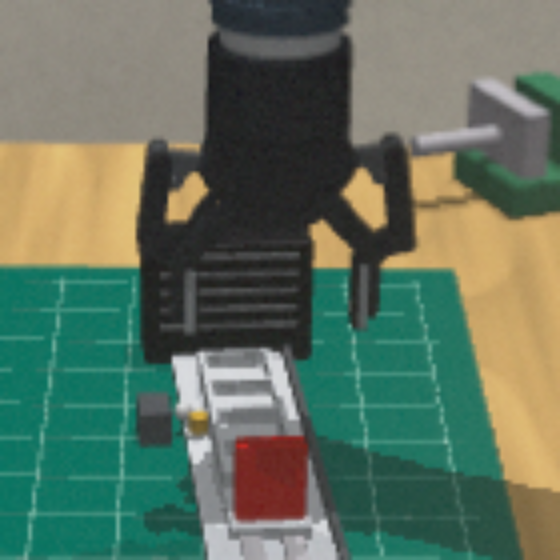

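Request:
{"api": "arm_command", "payload": {"deltas": [[0.3,[0,0,0],[0,0,0]],[0.3,[0,0,0],[0,0,0]],[0.3,[0,0,0],[0,0,0]],[0.3,[0,0,0],[0,0,0]],[0.3,[0,0,0],[0,0,0]]]}}

```text
t: 19.13
ee_pos: [0.4638, -0.1712, 0.1083]
ee_rot: [0.674, 0.739, -0.0, -0.001]
wrist_force: [-0.0, -0.1, 0.5]
gripper_width: 0.308
gripper_force: 0.0
```

```bash
python3 tips.py; python3 -c "
from m import *
c=cap('side'); a=cv2.resize(cv2.cvtColor(c['img'],cv2.COLOR_RGB2BGR)[100:240,280:420],None,fx=4,fy=4); cv2.imwrite('pics/g3.png',a)"
```

```text
tcp [ 0.4638 -0.1712  0.1083] gw 0.308
[348. 154.] 1632 minz pctl [0.1213 0.1306 0.1386] x [0.408 0.521]
z-tcp 12 13 x-tcp [-20. -13.  19.] y 8.0
z-tcp 18 31 x-tcp [-24. -13.  26.] y 8.0
z-tcp 24 37 x-tcp [-26.  13.  26.] y 9.0
z-tcp 30 36 x-tcp [-26.  13.  26.] y 8.0
z-tcp 36 36 x-tcp [-26.  13.  26.] y 8.0
z-tcp 42 35 x-tcp [-26.  13.  26.] y 9.0
z-tcp 48 29 x-tcp [-30. -13.  28.] y 9.0
```

View pics/g3.png

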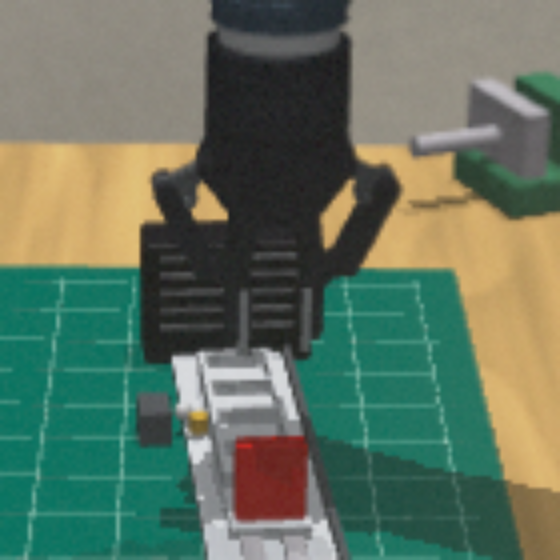

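At a 26 mm opening the tips stand 13 mm above the reported TCP, and about 26 mm above it fully open. I use that from here and go deeper onto the tab.

Request:
{"api": "arm_command", "payload": {"deltas": [[1,[0,0,0],[0,0,0]],[1,[0,0,0],[0,0,0]],[1,[0,0,0],[0,0,0]],[1,[0,0,0],[0,0,0]],[1,[0,0,30],[0,0,0]],[1,[0,0,65],[0,0,0]],[1,[0,0,90],[0,0,0]],[1,[0,0,90],[0,0,0]]]}}

```text
t: 19.9
ee_pos: [0.4596, -0.169, 0.0138]
ee_rot: [0.674, 0.739, -0.001, -0.005]
wrist_force: [-1.5, -0.3, -0.2]
gripper_width: 1.0
gripper_force: 0.0
```

Request:
{"api": "arm_command", "payload": {"deltas": [[0.2,[0,0,0],[0,0,0]],[0.2,[0,0,0],[0,0,0]],[0.2,[0,0,0],[0,0,0]],[0.2,[0,0,0],[0,0,0]],[0.2,[0,0,0],[0,0,0]]]}}

```text
t: 20.32
ee_pos: [0.4632, -0.1722, 0.0203]
ee_rot: [0.674, 0.739, -0.002, 0.0]
wrist_force: [-6.4, -2.2, 9.0]
gripper_width: 0.463
gripper_force: 49.6
```

Request:
{"api": "arm_command", "payload": {"deltas": [[0.2,[5,0,0],[0,0,0]],[0.2,[10,0,0],[0,0,0]],[0.2,[15,0,0],[0,0,0]],[0.2,[20,0,0],[0,0,0]],[0.2,[25,0,0],[0,0,0]],[0.2,[30,0,0],[0,0,0]],[0.2,[30,0,0],[0,0,0]]]}}

```text
t: 20.9
ee_pos: [0.4605, -0.1413, 0.0203]
ee_rot: [0.674, 0.739, -0.001, -0.0]
wrist_force: [-5.4, 1.3, 9.9]
gripper_width: 0.462
gripper_force: 49.8
```

Request:
{"api": "arm_command", "payload": {"deltas": [[0.2,[5,0,0],[0,0,0]],[0.2,[10,0,0],[0,0,0]],[0.2,[15,0,0],[0,0,0]],[0.2,[20,0,0],[0,0,0]],[0.2,[25,0,0],[0,0,0]],[0.2,[30,0,0],[0,0,0]],[0.2,[35,0,0],[0,0,0]],[0.2,[40,0,0],[0,0,0]]]}}

```text
t: 21.57
ee_pos: [0.4572, -0.1024, 0.0203]
ee_rot: [0.674, 0.739, -0.001, 0.0]
wrist_force: [-4.8, -1.8, 9.3]
gripper_width: 0.462
gripper_force: 49.7
```

Request:
{"api": "arm_command", "payload": {"deltas": [[0.2,[3,0,0],[0,0,0]],[0.2,[6,0,0],[0,0,0]],[0.2,[9,0,0],[0,0,0]],[0.2,[12,0,0],[0,0,0]],[0.2,[12,0,0],[0,0,0]]]}}

```text
t: 21.98
ee_pos: [0.4567, -0.0965, 0.0203]
ee_rot: [0.675, 0.738, -0.006, 0.005]
wrist_force: [-5.8, -20.9, 1.0]
gripper_width: 0.456
gripper_force: 51.1
```

The stop is reached (21 N). I back off the command, release and rise.

Request:
{"api": "arm_command", "payload": {"deltas": [[0.2,[-5,0,0],[0,0,0]],[0.6,[-5,0,0],[0,0,0]],[1,[-5,0,0],[0,0,0]],[1,[-5,0,0],[0,0,0]],[1,[-5,0,0],[0,0,0]],[1,[-5,0,-40],[0,0,0]],[1,[-5,0,-80],[0,0,0]],[1,[-5,0,-120],[0,0,0]]]}}

```text
t: 22.65
ee_pos: [0.4557, -0.0937, 0.1392]
ee_rot: [0.674, 0.739, -0.001, -0.002]
wrist_force: [1.5, 0.3, -0.5]
gripper_width: 1.005
gripper_force: 0.0
```

```bash
cat > look.py <<'E'
from m import *
def tab():
    o=[]
    c=cap('top'); H,S,V=hsv(c); P=pts(c); Z=P[...,2]
    for b,st,ce in blobs(c,((H<6)|(H>174))&(S>150)&(V>90)&(Z>.055)&(Z<.075),20):
        if 340<ce[0]<500 and ce[1]>230: print('tab top',ce.round(),rect(xy(c,b,.064)))
    c=cap('side'); H,S,V=hsv(c); P=pts(c)
    for b,st,ce in blobs(c,((H<6)|(H>174))&(S>150)&(V>80),60):
        q=P[b]
        if .4<np.nanmedian(q[:,0])<.52 and np.nanmedian(q[:,1])<0 and ce[1]<280: print('tab side',ce.round(),np.nanmedian(q,0).round(4), 'x',np.nanpercentile(q[:,0],[3,97]).round(4))
def blocks():
    for n in('top','side'):
        c=cap(n); H,S,V=hsv(c); P=pts(c)
        for b,st,ce in blobs(c,(H>110)&(H<130)&(S>140)&(V>40),30):
            p=np.nanmedian(P[b],0)
            if -.4<p[1]<.15 and p[0]<.75:
                t=b&(P[...,2]>.02) if n=='top' else b
                print(n,'block',ce.round(),st[4],'z',p[2].round(3),rect(xy(c,b,.026)) if n=='top' else p.round(3))
E
python3 - <<'E'
from look import *
s=arm.state(); print(s['ee_pos'],s['q'][5]); tab(); blocks()
c=cap('top'); cv2.imwrite('pics/c1.png',cv2.resize(cv2.cvtColor(c['img'],cv2.COLOR_RGB2BGR)[170:310,280:560],None,fx=2.8,fy=2.8))
E
```

```text
[ 0.45571156 -0.09373234  0.13919921] 1.1389892473475056
tab side [351. 235.] [ 0.4573 -0.0908  0.0445] x [0.4384 0.4746]
top block [378. 189.] 137 z 0.025 ([654.3, -115.5], 27.5, 29.0, 40.3)
top block [299. 198.] 132 z 0.024 ([633.1, 53.4], 27.1, 28.7, 74.1)
top block [336. 198.] 136 z 0.025 ([633.0, -26.2], 26.9, 29.1, 52.3)
side block [260. 241.] 179 z 0.018 [ 0.654 -0.107  0.018]
side block [266. 263.] 209 z 0.019 [ 0.633 -0.018  0.019]
side block [262. 284.] 214 z 0.019 [0.633 0.065 0.019]
```

View pics/c1.png

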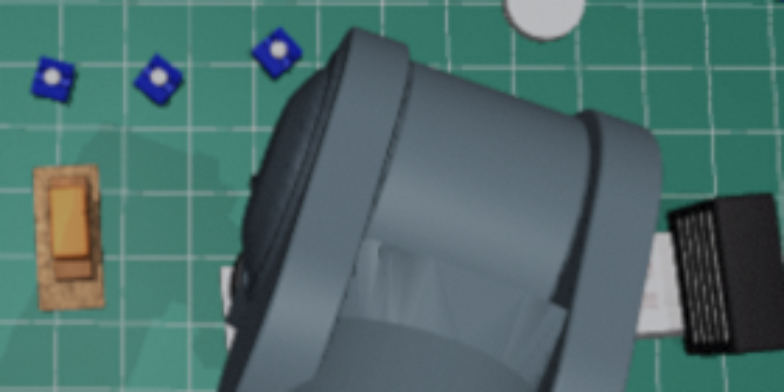

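Carriage is at the loading end. The side view puts the tab centre near (0.457, -0.096), and the top view shows the three blocks unmoved. I pick block A at (0.633, 0.053) first.

Run:
```python
from look import *
rel([.634,.0533,.10],np.radians(-15.5))
```

```text
shift [130.6, 190.0, 38.1] turn [-0.01, -0.01, 3.46] | pos [ 0.4568 -0.0943  0.1382] q6 1.14 gw 0.997 F [-0.7  0.6 -1.1]
```

Request:
{"api": "arm_command", "payload": {"deltas": [[0.6,[22,32,0],[0,0,1.1]],[0.6,[44,64,0],[0,0,2.2]],[0.6,[66,96,0],[0,0,3.46]],[0.6,[88,128,0],[0,0,3.46]],[0.6,[110,160,0],[0,0,3.46]],[0.6,[130,190,0],[0,0,3.46]],[0.6,[130,190,38],[0,0,3.46]],[0.6,[130,190,38],[0,0,3.46]]], "newtons": 40}}

```text
t: 23.57
ee_pos: [0.6312, 0.0542, 0.0924]
ee_rot: [0.795, 0.606, -0.004, -0.004]
wrist_force: [-3.8, -0.5, -2.7]
gripper_width: 0.605
gripper_force: 0.0
```

Run:
```python
from look import *
rel([.634,.0533,.001],np.radians(-15.5)); tab(); blocks()
c=cap('top'); cv2.imwrite('pics/c2.png',cv2.resize(cv2.cvtColor(c['img'],cv2.COLOR_RGB2BGR)[170:310,280:560],None,fx=2.8,fy=2.8))
```

```text
shift [0.0, 4.0, 91.3] turn [-0.11, 0.02, 0.02] | pos [0.6312 0.0542 0.0924] q6 1.82 gw 0.605 F [-3.8 -0.5 -2.7]
tab top [372. 281.] ([457.5, -95.2], 13.8, 35.6, 89.7)
tab side [351. 235.] [ 0.457  -0.0906  0.0441] x [0.4383 0.4744]
top block [378. 189.] 138 z 0.025 ([654.4, -115.6], 27.0, 29.8, 40.6)
top block [336. 198.] 138 z 0.025 ([633.2, -26.2], 27.2, 28.9, 52.1)
side block [260. 241.] 183 z 0.017 [ 0.654 -0.107  0.017]
side block [266. 263.] 212 z 0.018 [ 0.634 -0.017  0.018]
side block [262. 284.] 220 z 0.019 [0.633 0.065 0.019]
```

View pics/c2.png

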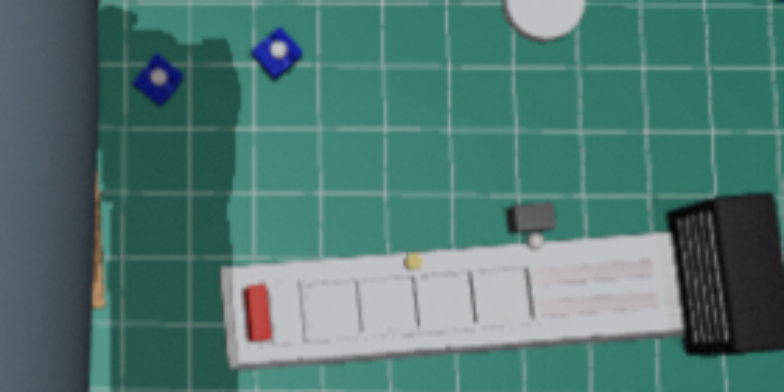

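The top view shows the empty pockets, centres in the crop at about (330,311), (388,307), (445,302) and (502,297). I check those against the tab-derived positions while picking block A.

Request:
{"api": "arm_command", "payload": {"deltas": [[0.6,[0,4,35],[-0.1,0,0]],[0.6,[0,4,70],[-0.1,0,0]],[0.6,[0,4,88],[-0.1,0,0]],[0.6,[0,4,91],[-0.1,0,0]],[0.6,[0,4,91],[-0.1,0,0]],[0.1,[0,4,91],[-0.1,0,0]],[0.1,[0,4,91],[-0.1,0,0]],[0.1,[0,4,91],[-0.1,0,0]]], "newtons": 40}}

```text
t: 24.48
ee_pos: [0.64, 0.0511, 0.0121]
ee_rot: [0.796, 0.605, 0.005, 0.005]
wrist_force: [-1.5, -0.2, 6.5]
gripper_width: 0.307
gripper_force: 39.2
```

```bash
cat >> h.py <<'E'
MID=np.array([.4679,-.2174]); SD=np.array([-np.sin(np.radians(5)),np.cos(np.radians(5))])
def pk(y,z): p=MID+SD*y/1e3; return [p[0],p[1],z]
E
python3 - <<'E'
from look import *
c=cap('top')
for y,u,v in((63,330,311),(21,388,307),(-21,445,302),(-63,502,297)):
    print(np.round(pk(y,.02),4),plane(c,(280+u/2.8,170+v/2.8),.022).round(4))
rel([.634,.0533,.001],np.radians(-15.5)); print(arm.state()['gripper_force'])
E
```

```text
[ 0.4624 -0.1546  0.02  ] [[ 0.4598 -0.1538  0.022 ]]
[ 0.4661 -0.1965  0.02  ] [[ 0.4631 -0.1965  0.022 ]]
[ 0.4697 -0.2383  0.02  ] [[ 0.4671 -0.2384  0.022 ]]
[ 0.4734 -0.2802  0.02  ] [[ 0.4712 -0.2804  0.022 ]]
shift [0.4, -6.5, 11.0] turn [0.13, -0.01, -0.0] | pos [0.64   0.0512 0.0121] q6 1.82 gw 0.303 F [-1.3 -0.4  7. ]
39.35418445151299
```

```bash
sed -i 's/MID=np.array(\[.4679/MID=np.array([.4665/' h.py
python3 - <<'E'
from look import *
s=arm.state(); print(np.round(s['q'],3),s['wrist_force'],s['torque'],s['gripper_width']); blocks()
c=cap('side'); P=pts(c); cv2.imwrite('pics/a1.png',cv2.resize(cv2.cvtColor(c['img'],cv2.COLOR_RGB2BGR)[190:310,210:330],None,fx=4,fy=4,interpolation=cv2.INTER_CUBIC))
E
```

```text
[-0.018  0.625 -0.069  0.862 -0.002  1.824] [-1.32885785 -0.38267221  7.02451814] [-0.09188966  0.2619722   0.02553285] 0.30294643054359693
top block [378. 189.] 138 z 0.025 ([654.3, -115.5], 27.0, 29.6, 40.6)
top block [336. 198.] 139 z 0.025 ([633.2, -26.3], 27.6, 28.7, 52.3)
side block [260. 263.] 70 z 0.017 [ 0.645 -0.018  0.017]
side block [257. 285.] 197 z 0.018 [0.643 0.065 0.018]
```

View pics/a1.png

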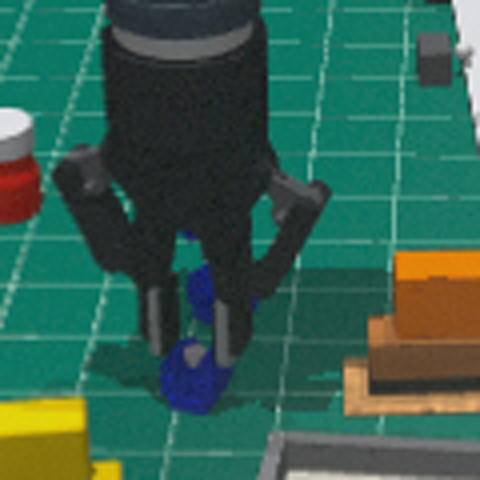

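The grip only caught the top edge of the block: my base pose was read while still moving. I open, settle, go 11 mm deeper and grip again.

Request:
{"api": "arm_command", "payload": {"deltas": [[0.6,[0,0,-10],[0,0,0]],[0.7,[0,0,-20],[0,0,0]],[0.7,[0,0,-20],[0,0,0]],[0.7,[0,0,-20],[0,0,0]],[0.7,[0,0,-20],[0,0,0]]]}}

```text
t: 25.1
ee_pos: [0.6379, 0.0514, 0.0295]
ee_rot: [0.796, 0.605, 0.003, 0.004]
wrist_force: [-0.7, 0.2, 0.0]
gripper_width: 0.7
gripper_force: 0.0
```

Run:
```python
from look import *
c=cap('side');H,S,V=hsv(c);P=pts(c)
for b,st,ce in blobs(c,(H>110)&(H<130)&(S>140)&(V>40),30):
    q=P[b]; p=np.nanmedian(q,0)
    if p[0]<.75 and -.2<p[1]<.15: print(ce.round(),st,'x',np.nanpercentile(q[:,0],[2,50,98]).round(4),'y',np.nanpercentile(q[:,1],[2,50,98]).round(4),'z',np.nanpercentile(q[:,2],[2,98]).round(4))
rel([.6435,.0533,.001],np.radians(-15.5))
```

```text
[258. 244.] [252 239  14  11 103] x [0.6419 0.6575 0.6723] y [-0.1136 -0.1036  0.0598] z [0.0016 0.1159]
[264. 263.] [257 254  15  18 186] x [0.6228 0.6361 0.6519] y [-0.0384 -0.0163 -0.0057] z [0.0019 0.0271]
[259. 284.] [251 275  18  18 223] x [0.6231 0.6382 0.6546] y [0.0429 0.0644 0.0702] z [0.0032 0.0271]
shift [3.4, 5.1, 28.1] turn [0.08, -0.0, -0.0] | pos [0.6375 0.0514 0.029 ] q6 1.82 gw 0.697 F [-0.1 -0.3 -0.7]
```

Request:
{"api": "arm_command", "payload": {"deltas": [[0.7,[2,1,10],[0,0,0]],[0.7,[2,1,22],[0,0,0]],[0.7,[2,1,28],[0,0,0]],[0.7,[2,1,28],[0,0,0]],[0.1,[2,1,28],[0,0,0]],[0.1,[2,1,28],[0,0,0]],[0.1,[2,1,28],[0,0,0]],[0.1,[2,1,28],[0,0,0]]]}}

```text
t: 25.82
ee_pos: [0.64, 0.053, 0.0019]
ee_rot: [0.796, 0.605, 0.003, 0.004]
wrist_force: [0.0, -0.2, -0.3]
gripper_width: 0.313
gripper_force: 40.0
```

Run:
```python
from look import *
rel([.634,.0533,.12],np.radians(-15.5)); print(arm.state()['gripper_force'])
```

```text
shift [-1.3, -4.7, -118.2] turn [0.1, -0.01, -0.0] | pos [0.64   0.053  0.0019] q6 1.83 gw 0.313 F [ 0.  -0.2 -0.3]
40.026512145996094
```

Request:
{"api": "arm_command", "payload": {"deltas": [[0,[0,0,-35],[0,0,0]],[0,[0,0,-70],[0,0,0]],[0,[-20,-10,-100],[0,0,0]],[0,[-55,-26,-100],[0,0,-0.8]],[0,[-90,-42,-100],[0,0,-1.6]],[0,[-125,-59,-100],[0.1,0,-2.5]],[0,[-160,-75,-100],[0.1,0,-3.4]],[0,[-195,-92,-100],[0.1,0,-3.4]]], "newtons": 60}}

```text
t: 26.48
ee_pos: [0.4969, -0.1113, 0.1008]
ee_rot: [0.675, 0.738, -0.001, 0.001]
wrist_force: [0.8, -0.7, -0.7]
gripper_width: 0.309
gripper_force: 65.1
```

Request:
{"api": "arm_command", "payload": {"deltas": [[0,[0,0,0],[0,0,0]],[0,[0,0,0],[0,0,0]],[0,[0,0,0],[0,0,0]]]}}

```text
t: 26.73
ee_pos: [0.4983, -0.1101, 0.1008]
ee_rot: [0.677, 0.736, -0.0, 0.0]
wrist_force: [0.7, -0.3, 0.2]
gripper_width: 0.306
gripper_force: 65.2
```

Run:
```python
from look import *
rel(pk(63,.1),np.radians(5))
```

```text
shift [-41.2, -41.0, 0.8] turn [-0.0, 0.01, -0.03] | pos [ 0.4983 -0.1101  0.1008] q6 1.14 gw 0.306 F [ 0.7 -0.3  0.2]
```

Request:
{"api": "arm_command", "payload": {"deltas": [[0,[-20,-20,0],[0,0,0]],[0,[-41,-41,0],[0,0,0]],[0,[-41,-41,0],[0,0,0]],[0,[-41,-41,30],[0,0,0]],[0,[-41,-41,55],[0,0,0]],[0,[-41,-41,64],[0,0,0]],[0,[-41,-41,64],[0,0,0]],[0,[-41,-41,64],[0,0,0]]]}}

```text
t: 27.4
ee_pos: [0.4607, -0.1537, 0.0365]
ee_rot: [0.676, 0.737, -0.001, -0.001]
wrist_force: [-0.2, 0.2, -0.1]
gripper_width: 0.304
gripper_force: 65.1
```

Run:
```python
from look import *
rel(pk(63,.019),np.radians(5))
c=cap('side');H,S,V=hsv(c);P=pts(c)
for b,st,ce in blobs(c,(H>110)&(H<130)&(S>140)&(V>40),10):
    q=P[b]; p=np.nanmedian(q,0)
    if p[0]<.75 and -.25<p[1]<.15: print(ce.round(),st,'x',np.nanpercentile(q[:,0],[2,50,98]).round(4),'y',np.nanpercentile(q[:,1],[2,50,98]).round(4),'z',np.nanpercentile(q[:,2],[2,98]).round(4))
```

```text
shift [-1.0, 0.2, 17.5] turn [-0.02, 0.0, -0.0] | pos [ 0.4607 -0.1537  0.0365] q6 1.03 gw 0.304 F [-0.2  0.2 -0.1]
[349. 219.] [343 212  13  12 107] x [0.447  0.4581 0.4734] y [-0.1625 -0.1418 -0.136 ] z [0.046 0.062]
[260. 242.] [252 233  16  17 181] x [0.6397 0.6552 0.6721] y [-0.1224 -0.1068 -0.0957] z [0.0017 0.0274]
[266. 263.] [257 254  18  18 211] x [0.6174 0.6326 0.6501] y [-0.0371 -0.0172 -0.0059] z [0.0013 0.0271]
```

Block A sits squarely above its pocket. I lower it and release.

Request:
{"api": "arm_command", "payload": {"deltas": [[0,[-1,0,8],[0,0,0]],[0,[-1,0,14],[0,0,0]],[0,[-1,0,17],[0,0,0]],[0,[-1,0,17],[0,0,0]],[0,[-1,0,17],[0,0,0]]]}}

```text
t: 27.87
ee_pos: [0.46, -0.1554, 0.0193]
ee_rot: [0.676, 0.737, -0.001, -0.0]
wrist_force: [-0.1, 0.2, -0.5]
gripper_width: 0.309
gripper_force: 65.1
```

Request:
{"api": "arm_command", "payload": {"deltas": [[0.4,[0,0,0],[0,0,0]],[0.5,[0,0,0],[0,0,0]],[0.6,[0,0,0],[0,0,0]],[0.6,[0,0,0],[0,0,0]],[0.6,[0,0,-30],[0,0,0]],[0.6,[0,0,-65],[0,0,0]],[0.6,[0,0,-90],[0,0,0]],[0.6,[0,0,-90],[0,0,0]]]}}

```text
t: 28.53
ee_pos: [0.4642, -0.1572, 0.1148]
ee_rot: [0.676, 0.737, 0.0, 0.004]
wrist_force: [0.7, -0.9, 0.3]
gripper_width: 0.6
gripper_force: 0.0
```

```bash
cat >> look.py <<'E'
def sideblocks():
    c=cap('side');H,S,V=hsv(c);P=pts(c)
    for b,st,ce in blobs(c,(H>110)&(H<130)&(S>140)&(V>40),10):
        q=P[b]; p=np.nanmedian(q,0)
        if p[0]<.75 and -.35<p[1]<.15: print(ce.round(),st[2:],'x',np.nanpercentile(q[:,0],[2,50,98]).round(4),'y',np.nanpercentile(q[:,1],[2,50,98]).round(4),'z',np.nanpercentile(q[:,2],[2,98]).round(4))
E
python3 - <<'E'
from look import *
rel([.6335,-.0263,.07],np.radians(-37.7)); sideblocks()
E
```

```text
shift [116.3, 179.5, 45.3] turn [0.08, 0.03, 7.1] | pos [ 0.4642 -0.1572  0.1148] q6 1.03 gw 0.6 F [ 0.7 -0.9  0.3]
[353. 221.] [ 4  5 14] x [0.4481 0.4508 0.455 ] y [-0.1673 -0.1594 -0.1436] z [0.0394 0.0453]
[344. 222.] [ 5  5 20] x [0.4664 0.4706 0.4751] y [-0.1641 -0.1562 -0.1473] z [0.0366 0.0434]
[260. 241.] [ 17  16 180] x [0.6393 0.654  0.6724] y [-0.122  -0.1075 -0.0958] z [0.002  0.0268]
[266. 263.] [ 18  18 211] x [0.6173 0.6328 0.6498] y [-0.0364 -0.0172 -0.0058] z [0.0025 0.0274]
```

Request:
{"api": "arm_command", "payload": {"deltas": [[0.6,[20,30,0],[0,0,1.15]],[0.6,[40,60,0],[0,0,2.3]],[0.6,[60,95,0],[0,0,3.4]],[0.6,[80,130,0],[0,0,4.6]],[0.6,[100,160,0],[0,0,5.8]],[0.6,[114,184,0],[0,0,6.9]],[0.6,[114,184,39],[0,0,7.1]],[0.6,[114,184,39],[0,0,7.1]]], "newtons": 40}}

```text
t: 29.25
ee_pos: [0.6312, -0.0242, 0.0629]
ee_rot: [0.897, 0.441, -0.005, -0.002]
wrist_force: [-2.6, -0.8, -2.5]
gripper_width: 0.602
gripper_force: 0.0
```

Request:
{"api": "arm_command", "payload": {"deltas": [[0.7,[0,0,0],[0,0,0]],[0.7,[0,0,0],[0,0,0]],[0.7,[0,0,0],[0,0,0]]]}}

```text
t: 29.5
ee_pos: [0.6341, -0.0268, 0.0711]
ee_rot: [0.898, 0.44, -0.001, 0.0]
wrist_force: [0.2, 0.3, 0.9]
gripper_width: 0.699
gripper_force: 0.0
```

Run:
```python
from look import *
rel([.6335,-.0263,.002],np.radians(-37.7)); sideblocks()
```

```text
shift [0.1, -0.8, 69.1] turn [0.0, 0.01, -0.01] | pos [ 0.6341 -0.0268  0.0711] q6 2.09 gw 0.699 F [0.2 0.3 0.9]
[353. 222.] [ 5  6 18] x [0.4468 0.4507 0.455 ] y [-0.1727 -0.1575 -0.1441] z [0.0371 0.0434]
[344. 222.] [ 6  5 22] x [0.4651 0.4706 0.475 ] y [-0.1666 -0.1564 -0.1442] z [0.0346 0.0437]
[260. 242.] [ 17  16 184] x [0.6394 0.654  0.6723] y [-0.1194 -0.1075 -0.096 ] z [0.0016 0.0275]
[266. 263.] [ 18  18 208] x [0.6174 0.6328 0.6517] y [-0.036  -0.0175 -0.0051] z [0.0023 0.0271]
```

Request:
{"api": "arm_command", "payload": {"deltas": [[0.7,[0,-1,30],[0,0,0]],[0.7,[0,-1,60],[0,0,0]],[0.7,[0,-1,69],[0,0,0]],[0.7,[0,-1,69],[0,0,0]],[0.1,[0,-1,69],[0,0,0]],[0.1,[0,-1,69],[0,0,0]],[0.1,[0,-1,69],[0,0,0]],[0.1,[0,-1,69],[0,0,0]]], "newtons": 40}}

```text
t: 30.22
ee_pos: [0.6353, -0.026, 0.0035]
ee_rot: [0.898, 0.441, 0.001, 0.002]
wrist_force: [-0.3, -0.8, 5.7]
gripper_width: 0.317
gripper_force: 40.2
```

Run:
```python
from look import *
rel(pk(21,.102),np.radians(5)); print(arm.state()['gripper_force'])
```

```text
shift [-239.2, -30.4, -98.7] turn [0.03, 0.01, -7.12] | pos [ 0.6353 -0.026   0.0035] q6 2.09 gw 0.317 F [-0.3 -0.8  5.7]
40.168041586875916
```

Request:
{"api": "arm_command", "payload": {"deltas": [[0,[0,0,-35],[0,0,0]],[0,[0,0,-70],[0,0,0]],[0,[-25,-3,-99],[0,0,-1.1]],[0,[-62,-8,-99],[0,0,-2.2]],[0,[-100,-13,-99],[0,0,-3.3]],[0,[-138,-18,-99],[0,0,-4.4]],[0,[-176,-22,-99],[0,0,-5.5]],[0,[-210,-27,-99],[0,0,-6.6]]], "newtons": 60}}

```text
t: 30.88
ee_pos: [0.4823, -0.1766, 0.1014]
ee_rot: [0.693, 0.721, -0.001, 0.001]
wrist_force: [0.4, -1.4, -1.2]
gripper_width: 0.306
gripper_force: 60.0
```

Request:
{"api": "arm_command", "payload": {"deltas": [[0,[0,0,0],[0,0,0]],[0,[0,0,0],[0,0,0]],[0,[0,0,0],[0,0,0]]]}}

```text
t: 31.13
ee_pos: [0.4842, -0.1753, 0.1011]
ee_rot: [0.696, 0.718, -0.0, 0.001]
wrist_force: [0.6, -0.1, -1.0]
gripper_width: 0.305
gripper_force: 60.0
```

Run:
```python
from look import *
rel(pk(21,.102),np.radians(5))
```

```text
shift [-20.6, -20.2, -0.9] turn [0.0, 0.01, -0.53] | pos [ 0.4842 -0.1753  0.1011] q6 1.07 gw 0.305 F [ 0.6 -0.1 -1. ]
```

Request:
{"api": "arm_command", "payload": {"deltas": [[0,[-21,-20,0],[0,0,-0.53]],[0,[-21,-20,0],[0,0,-0.53]],[0,[-21,-20,30],[0,0,-0.53]],[0,[-21,-20,55],[0,0,-0.53]],[0,[-21,-20,65],[0,0,-0.53]],[0,[-21,-20,65],[0,0,-0.53]],[0,[-21,-20,65],[0,0,-0.53]]]}}

```text
t: 31.72
ee_pos: [0.4644, -0.1961, 0.0354]
ee_rot: [0.675, 0.738, -0.001, -0.001]
wrist_force: [1.4, -0.1, -0.2]
gripper_width: 0.305
gripper_force: 60.1
```

Run:
```python
from look import *
rel(pk(21,.0195),np.radians(5)); sideblocks()
```

```text
shift [-0.4, 0.3, 15.9] turn [-0.02, 0.0, 0.02] | pos [ 0.4644 -0.1961  0.0354] q6 0.96 gw 0.305 F [ 1.4 -0.1 -0.2]
[347. 215.] [ 15  20 169] x [0.4483 0.4637 0.4764] y [-0.2044 -0.1823 -0.1475] z [0.0345 0.0592]
[260. 242.] [ 16  16 179] x [0.6394 0.6544 0.6726] y [-0.1207 -0.1073 -0.0961] z [0.0019 0.0273]
```

Request:
{"api": "arm_command", "payload": {"deltas": [[0,[0,0,8],[0,0,0]],[0,[0,0,14],[0,0,0]],[0,[0,0,16],[0,0,0]],[0,[0,0,16],[0,0,0]],[0,[0,0,16],[0,0,0]]]}}

```text
t: 32.18
ee_pos: [0.4643, -0.1971, 0.0196]
ee_rot: [0.675, 0.738, -0.001, 0.0]
wrist_force: [0.2, -0.6, 0.4]
gripper_width: 0.308
gripper_force: 60.1
```

Request:
{"api": "arm_command", "payload": {"deltas": [[0.4,[0,0,0],[0,0,0]],[0.5,[0,0,0],[0,0,0]],[0.6,[0,0,0],[0,0,0]],[0.6,[0,0,0],[0,0,0]],[0.6,[0,0,-30],[0,0,0]],[0.6,[0,0,-65],[0,0,0]],[0.6,[0,0,-80],[0,0,0]],[0.6,[0,0,-80],[0,0,0]]]}}

```text
t: 32.85
ee_pos: [0.4671, -0.1985, 0.1035]
ee_rot: [0.675, 0.738, -0.0, 0.004]
wrist_force: [1.2, -0.0, -0.0]
gripper_width: 0.598
gripper_force: 0.0
```

Request:
{"api": "arm_command", "payload": {"deltas": [[0.7,[0,0,0],[0,0,0]],[0.7,[0,0,0],[0,0,0]]]}}

```text
t: 33.02
ee_pos: [0.4635, -0.1964, 0.0985]
ee_rot: [0.675, 0.738, -0.001, -0.001]
wrist_force: [0.5, 0.6, -0.4]
gripper_width: 0.701
gripper_force: 0.0
```

Run:
```python
from look import *
rel([.655,-.1155,.07],np.radians(41.5)); rel([.655,-.1155,.07],np.radians(-48.5)); sideblocks(); blocks()
```

```text
shift [63.7, 198.0, 28.0] turn [-0.03, -0.01, -6.07] | pos [ 0.4635 -0.1964  0.0985] q6 0.96 gw 0.701 F [ 0.5  0.6 -0.4]
shift [63.7, 198.0, 28.0] turn [-0.02, 0.01, 8.93] | pos [ 0.4635 -0.1964  0.0985] q6 0.96 gw 0.701 F [ 0.5  0.6 -0.4]
[347. 218.] [ 16  14 122] x [0.4482 0.4665 0.477 ] y [-0.2092 -0.1843 -0.1479] z [0.031  0.0433]
[260. 241.] [ 16  17 177] x [0.6396 0.6542 0.6717] y [-0.124  -0.1069 -0.0957] z [0.0023 0.0271]
top block [378. 189.] 139 z 0.025 ([654.3, -115.7], 27.2, 29.8, 40.6)
top block [418. 279.] 108 z 0.041 ([465.5, -196.9], 25.6, 26.0, 6.2)
top block [399. 280.] 126 z 0.041 ([461.4, -155.8], 26.2, 26.8, 5.4)
side block [347. 218.] 121 z 0.04 [ 0.467 -0.184  0.04 ]
side block [260. 242.] 179 z 0.018 [ 0.654 -0.107  0.018]
```

Blocks A and B are in their pockets with tops at 44 mm and yaw 5–6°. Now block C.

Request:
{"api": "arm_command", "payload": {"deltas": [[0.7,[10,32,0],[0,0,-1.1]],[0.7,[20,64,0],[0,0,-2.2]],[0.7,[31,98,0],[0,0,-3.3]],[0.7,[42,132,0],[0,0,-4.4]],[0.7,[53,166,0],[0,0,-5.4]],[0.7,[64,198,0],[0,0,-6.1]],[0.7,[64,198,28],[0,0,-6.1]],[0.7,[64,198,28],[0,0,-6.1]]], "newtons": 40}}

```text
t: 33.83
ee_pos: [0.6547, -0.1138, 0.0655]
ee_rot: [0.408, 0.913, -0.001, -0.004]
wrist_force: [-2.8, -1.0, -2.7]
gripper_width: 0.696
gripper_force: 0.0
```

Request:
{"api": "arm_command", "payload": {"deltas": [[0.7,[0,0,0],[0,0,0]],[0.7,[0,0,0],[0,0,0]],[0.7,[0,0,0],[0,0,0]]]}}

```text
t: 34.08
ee_pos: [0.655, -0.1161, 0.0716]
ee_rot: [0.41, 0.912, -0.001, -0.001]
wrist_force: [-0.7, 0.0, -0.1]
gripper_width: 0.7
gripper_force: 0.0
```

Run:
```python
from look import *
rel([.655,-.1155,.002],np.radians(41.5)); sideblocks()
```

```text
shift [0.4, 0.5, 69.6] turn [-0.02, -0.0, 0.02] | pos [ 0.655  -0.1161  0.0716] q6 0.57 gw 0.7 F [-0.7  0.  -0.1]
[347. 218.] [ 16  14 119] x [0.4483 0.4665 0.477 ] y [-0.2079 -0.1846 -0.1475] z [0.0307 0.0433]
[260. 242.] [ 17  16 181] x [0.6393 0.654  0.6725] y [-0.1197 -0.1066 -0.0971] z [0.0026 0.0273]
```

Request:
{"api": "arm_command", "payload": {"deltas": [[0.7,[0,0,30],[0,0,0]],[0.7,[0,0,60],[0,0,0]],[0.7,[0,0,69],[0,0,0]],[0.7,[0,0,69],[0,0,0]],[0.1,[0,0,69],[0,0,0]],[0.1,[0,0,69],[0,0,0]],[0.1,[0,0,69],[0,0,0]],[0.1,[0,0,69],[0,0,0]]], "newtons": 40}}

```text
t: 34.8
ee_pos: [0.6576, -0.1163, 0.0046]
ee_rot: [0.409, 0.912, -0.001, 0.002]
wrist_force: [-0.7, -0.5, 5.7]
gripper_width: 0.31
gripper_force: 40.0
```

Run:
```python
from look import *
rel(pk(-21,.102),np.radians(5)); print(arm.state()['gripper_force'])
```

```text
shift [34.3, -222.5, -97.6] turn [0.02, 0.03, 6.11] | pos [ 0.6576 -0.1163  0.0046] q6 0.57 gw 0.31 F [-0.7 -0.5  5.7]
40.001349449157715
```

Request:
{"api": "arm_command", "payload": {"deltas": [[0,[0,0,-35],[0,0,0]],[0,[0,0,-70],[0,0,0]],[0,[4,-25,-98],[0,0,1.1]],[0,[9,-62,-98],[0,0,2.2]],[0,[15,-100,-98],[0,0,3.3]],[0,[21,-138,-98],[0,0,4.4]],[0,[27,-176,-98],[0,0,5.5]],[0,[31,-205,-98],[0,0,6.1]]], "newtons": 60}}

```text
t: 35.47
ee_pos: [0.4798, -0.2298, 0.1014]
ee_rot: [0.677, 0.736, -0.001, 0.0]
wrist_force: [-0.6, -0.8, -0.7]
gripper_width: 0.308
gripper_force: 60.0
```

Request:
{"api": "arm_command", "payload": {"deltas": [[0,[0,0,0],[0,0,0]],[0,[0,0,0],[0,0,0]],[0,[0,0,0],[0,0,0]]]}}

```text
t: 35.72
ee_pos: [0.4829, -0.2289, 0.1012]
ee_rot: [0.675, 0.738, -0.001, 0.001]
wrist_force: [0.7, 0.1, -0.0]
gripper_width: 0.307
gripper_force: 60.0
```

Run:
```python
from look import *
rel(pk(-21,.102),np.radians(5))
```

```text
shift [-8.1, -15.3, -0.7] turn [0.0, 0.02, 0.02] | pos [ 0.4829 -0.2289  0.1012] q6 0.92 gw 0.307 F [ 0.7  0.1 -0. ]
```

Request:
{"api": "arm_command", "payload": {"deltas": [[0,[-8,-15,0],[0,0,0]],[0,[-8,-15,0],[0,0,0]],[0,[-8,-15,30],[0,0,0]],[0,[-8,-15,55],[0,0,0]],[0,[-8,-15,65],[0,0,0]],[0,[-8,-15,65],[0,0,0]],[0,[-8,-15,65],[0,0,0]]]}}

```text
t: 36.3
ee_pos: [0.4681, -0.2374, 0.0354]
ee_rot: [0.675, 0.738, -0.001, -0.001]
wrist_force: [0.1, -0.4, 0.2]
gripper_width: 0.312
gripper_force: 60.0
```

Run:
```python
from look import *
rel(pk(-21,.0195),np.radians(5)); sideblocks()
```

```text
shift [-1.0, 0.2, 15.9] turn [-0.02, 0.0, 0.02] | pos [ 0.4681 -0.2374  0.0354] q6 0.89 gw 0.312 F [ 0.1 -0.4  0.2]
[346. 212.] [ 17  26 253] x [0.4504 0.4673 0.481 ] y [-0.2396 -0.2163 -0.1494] z [0.0314 0.0573]
```

Request:
{"api": "arm_command", "payload": {"deltas": [[0,[-1,0,8],[0,0,0]],[0,[-1,0,14],[0,0,0]],[0,[-1,0,16],[0,0,0]],[0,[-1,0,16],[0,0,0]],[0,[-1,0,16],[0,0,0]]]}}

```text
t: 36.77
ee_pos: [0.4687, -0.2402, 0.0207]
ee_rot: [0.675, 0.738, -0.001, 0.001]
wrist_force: [-0.8, -1.0, 5.0]
gripper_width: 0.313
gripper_force: 60.6
```

Request:
{"api": "arm_command", "payload": {"deltas": [[0.4,[0,0,0],[0,0,0]],[0.5,[0,0,0],[0,0,0]],[0.6,[0,0,0],[0,0,0]],[0.6,[0,0,0],[0,0,0]],[0.6,[0,0,-30],[0,0,0]],[0.6,[0,0,-65],[0,0,0]],[0.7,[0,0,-90],[0,0,0]],[0.7,[0,0,-90],[0,0,0]]]}}

```text
t: 37.43
ee_pos: [0.4712, -0.2411, 0.1148]
ee_rot: [0.675, 0.738, -0.0, 0.004]
wrist_force: [0.5, -0.8, 0.4]
gripper_width: 0.699
gripper_force: 0.0
```

Request:
{"api": "arm_command", "payload": {"deltas": [[0.8,[40,0,0],[0,0,0]],[0.8,[80,0,0],[0,0,0]],[0.8,[115,0,0],[0,0,0]],[0.8,[141,0,0],[0,0,0]],[0.8,[141,0,0],[0,0,0]],[0.8,[141,0,0],[0,0,0]],[0.8,[141,0,0],[0,0,0]]]}}

```text
t: 38.02
ee_pos: [0.4555, -0.0989, 0.1091]
ee_rot: [0.675, 0.738, -0.001, 0.0]
wrist_force: [0.3, -1.1, 0.0]
gripper_width: 0.802
gripper_force: 0.0
```

Run:
```python
from look import *
rel([.4573,-.0959,.02],np.radians(5)); sideblocks(); tab(); blocks()
c=cap('top'); P=pts(c); Z=P[...,2]
k=np.zeros((480,640),bool); k[225:275,285:325]=1
m=k&(Z>.058)&(Z<.08); print('grip',m.sum(),rect(xy(c,m,.071)) if m.sum()>20 else '')
from chips import chips; chips()
```

```text
shift [3.0, 2.2, 89.1] turn [-0.02, 0.02, 0.01] | pos [ 0.4555 -0.0989  0.1091] q6 1.13 gw 0.802 F [ 0.3 -1.1  0. ]
[345. 214.] [ 17  21 199] x [0.4503 0.4683 0.4811] y [-0.2475 -0.1991 -0.153 ] z [0.0307 0.0436]
tab side [351. 235.] [ 0.4572 -0.0913  0.044 ] x [0.4385 0.4762]
side block [345. 214.] 204 z 0.04 [ 0.469 -0.2    0.04 ]
grip 331 ([518.6, 39.1], 50.7, 25.9, 4.0)
top chip [156. 223.] 76 board 53 116 z 14
top chip [156. 251.] 47 board -6 108 z 11
top chip [157. 262.] 28 board -31 101 z 14
top chip [147. 278.] 115 board -64 119 z 13
side chip [279. 394.] 135 board 52 113 z 14
side chip [335. 394.] 94 board -32 103 z 12
side chip [319. 397.] 75 board -8 111 z 11
side chip [355. 399.] 83 board -63 116 z 14
```

All three blocks are seated, with tops at 44 mm at most, and the scraper and chips check out. Now I push the carriage home by its tab.

Request:
{"api": "arm_command", "payload": {"deltas": [[0.8,[3,2,30],[0,0,0]],[0.8,[3,2,65],[0,0,0]],[0.8,[3,2,89],[0,0,0]],[0.8,[3,2,89],[0,0,0]],[0.2,[3,2,89],[0,0,0]],[0.2,[3,2,89],[0,0,0]],[0.2,[3,2,89],[0,0,0]],[0.2,[3,2,89],[0,0,0]]], "newtons": 70}}

```text
t: 39.08
ee_pos: [0.4566, -0.0962, 0.0222]
ee_rot: [0.675, 0.738, -0.002, 0.0]
wrist_force: [-4.8, -1.4, 4.8]
gripper_width: 0.455
gripper_force: 70.2
```

Request:
{"api": "arm_command", "payload": {"deltas": [[0.2,[-5,0,0],[0,0,0]],[0.2,[-12,0,0],[0,0,0]],[0.2,[-19,0,0],[0,0,0]],[0.2,[-26,0,0],[0,0,0]],[0.2,[-33,0,0],[0,0,0]],[0.2,[-40,0,0],[0,0,0]],[0.2,[-45,0,0],[0,0,0]],[0.2,[-50,0,0],[0,0,0]]]}}

```text
t: 39.75
ee_pos: [0.4609, -0.1457, 0.0222]
ee_rot: [0.675, 0.738, -0.001, -0.0]
wrist_force: [-4.3, 1.9, 3.1]
gripper_width: 0.455
gripper_force: 70.2
```

Request:
{"api": "arm_command", "payload": {"deltas": [[0.2,[-5,0,0],[0,0,0]],[0.2,[-10,0,0],[0,0,0]],[0.2,[-15,0,0],[0,0,0]],[0.2,[-20,0,0],[0,0,0]],[0.2,[-25,0,0],[0,0,0]],[0.2,[-30,0,0],[0,0,0]],[0.2,[-34,0,0],[0,0,0]],[0.2,[-38,0,0],[0,0,0]]]}}

```text
t: 40.42
ee_pos: [0.464, -0.1821, 0.0222]
ee_rot: [0.675, 0.738, -0.0, -0.001]
wrist_force: [-4.9, 6.7, 6.7]
gripper_width: 0.452
gripper_force: 70.6
```

Request:
{"api": "arm_command", "payload": {"deltas": [[0.2,[-4,0,0],[0,0,0]],[0.2,[-8,0,0],[0,0,0]],[0.2,[-11,0,0],[0,0,0]],[0.2,[-14,0,0],[0,0,0]],[0.2,[-16,0,0],[0,0,0]],[0.2,[-16,0,0],[0,0,0]]]}}

```text
t: 40.92
ee_pos: [0.4651, -0.1943, 0.0222]
ee_rot: [0.675, 0.738, 0.003, -0.003]
wrist_force: [-3.5, 16.6, 14.0]
gripper_width: 0.454
gripper_force: 71.4
```

Run:
```python
from look import *
tab(); sideblocks()
```

```text
tab side [346. 215.] [ 0.4653 -0.1896  0.0427] x [0.4474 0.4817]
[343. 197.] [12 16 87] x [0.4569 0.4682 0.4812] y [-0.3318 -0.2845 -0.2301] z [0.0332 0.0628]
```

The carriage is at about 99 mm travel and hard against the stop (16 N). I release, retreat and verify.

Request:
{"api": "arm_command", "payload": {"deltas": [[0.5,[2,0,0],[0,0,0]],[0.8,[2,0,0],[0,0,0]],[0.8,[2,0,0],[0,0,0]],[0.8,[2,0,0],[0,0,0]],[0.8,[2,0,-35],[0,0,0]],[0.8,[2,0,-75],[0,0,0]],[0.8,[2,0,-115],[0,0,0]],[0.8,[2,0,-140],[0,0,0]]]}}

```text
t: 41.73
ee_pos: [0.4678, -0.1982, 0.1648]
ee_rot: [0.675, 0.738, -0.0, 0.002]
wrist_force: [0.8, -0.6, 0.7]
gripper_width: 0.799
gripper_force: 0.0
```

Request:
{"api": "arm_command", "payload": {"deltas": [[0.8,[40,0,0],[0,0,0]],[0.8,[80,0,0],[0,0,0]],[0.8,[120,0,0],[0,0,0]],[0.8,[160,0,0],[0,0,0]],[0.8,[200,0,0],[0,0,0]],[0.8,[200,0,0],[0,0,0]],[0.8,[200,0,0],[0,0,0]],[0.8,[200,0,0],[0,0,0]]]}}

```text
t: 42.4
ee_pos: [0.4491, 0.0019, 0.1606]
ee_rot: [0.675, 0.738, -0.001, 0.001]
wrist_force: [-0.5, -0.2, 0.1]
gripper_width: 0.799
gripper_force: 0.0
```

Run:
```python
from look import *
print(arm.state()['ee_pos'],arm.state()['t']); tab(); sideblocks(); blocks()
```

```text
[0.44912777 0.00188087 0.16056191] 42.4
tab top [422. 277.] ([466.0, -194.5], 35.8, 12.4, 5.2)
tab side [346. 214.] [ 0.4657 -0.1898  0.0438] x [0.4475 0.4838]
[343. 197.] [ 15  17 110] x [0.4571 0.4698 0.4895] y [-0.3418 -0.285   0.0128] z [0.0282 0.1937]
top block [488. 273.] 149 z 0.041 ([478.3, -340.0], 25.3, 30.9, 5.2)
top block [468. 275.] 157 z 0.041 ([474.3, -297.9], 26.7, 30.9, 0.5)
top block [448. 277.] 152 z 0.04 ([470.1, -256.1], 26.4, 31.2, 6.6)
side block [343. 197.] 108 z 0.039 [ 0.47  -0.286  0.039]
```

```bash
python3 -c "
from workcell import arm
print(arm.job_done())"
```

```text
the job is handed in; nothing more can be done
None
```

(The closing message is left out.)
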